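# Park the search-coil sledge and lock it with the looped pin

### The arm

A 6-joint arm with a two-finger parallel gripper is mounted at the origin on a cart in front of the work surface, level with it; the furniture and walls round the work are solid. World frame = base frame: x ahead of the robot, y to its left, z up, the work surface at z = 0. Lengths are in mm, angles in degrees, forces in N, time in s.
With the tool pointing down it reaches from about 350 to 850 mm from the base axis. Payload 8.1 kg.
Tool frame: the origin (TCP) lies midway between the tips of the shut fingers; the grasp point (between the pads) lies hold_point_z behind it (hold_point_z is the distance from the TCP to the grasp point, in mm); z points along the fingers, x is the direction in which the jaws open and shut, and the axes are right-handed (so a half turn about z gives the same grasp; the last joint's range is limited). The gripper opens to 85 mm and grips with 20 to 120 N. Pads are 22 mm wide; open, the fingers measure 114 mm over their backs; the gripper's body (76 mm by 85 mm) begins 54 mm behind the grasp point. The pads swing forward as they close: fully open they stand 13 mm farther back than shut.
Start: joints at [67.93, 7.471, 85.268, -0, 87.261, -4.893], TCP at [177.176, 573.249, 231.292] pointing down, gripper open.
Joint ranges: [-169.43, 169.43], [-51.17, 129.36], [1.28, 143.12], [-76.62, 256.62], [0, 156.53], [-152.29, 152.29]. Speed limits (degrees/s): [136.94, 136.94, 159.86, 180, 180, 180].

### API

Orientations are given as [roll, pitch, yaw] about the fixed x, y, z axes, in that order (R = Rz(yaw) Ry(pitch) Rx(roll)).
In Python, from bench import * gives the robot as it stands.
- The arm moves only by the shell command python3 -m pendant 'ROWS' [OPENING] [FORCE]. ROWS is JSON, a list that holds one entry, the list of rows, each a list of 4 numbers: the shift along the tool's x, y, z normalised to -1 to 1, where 1 is 0.02 m, then the turn about the tool's z normalised to -1 to 1, where 1 is 0.08 rad. A call has exactly 10 rows; each row shifts and turns the pose as measured when the row begins, along the tool's axes as they then stand; what a row does not reach is not made up. A row lasts 1/12 s, in which the tool goes at most 41.7 mm and 7.16 degrees, less where a joint would pass 70% of its speed; a pose out of reach is approached as far as the arm can. A call with a number of a shift or a turn outside -1 to 1 is refused whole. A call with a gripper value outside its range is refused whole. OPENING is the gripper's target within -1 to 1 (fully open at 1, half-way at 0, shut at -1), set as the call begins (- or left out, the last holds). The fingers move at their own pace and stop on an object; FORCE is the grip in N (left out, the last holds). Time passes only in rows, so rows that do not move let the fingers close, or fill a call up. It gives the time, the measured TCP pose, the force and the opening at its end, in the units of the state.
- sense(): the state, without advancing time (a new reading comes with each control period).
- snapshot(name): name is "scene" or "top" or "wrist"; returns the picture (420x560x3 uint8, red, green, blue); there is no depth.
- calibration(name): a dict with "mtx" (3x3 intrinsics, pixels), "world_to_cam" (4x4, takes a point from world to camera coordinates); the wrist camera has in their place "hand_eye" (4x4, takes a point from camera to tool coordinates, whose origin is the TCP and whose axes are the tool frame's). Camera axes: x right, y down, z forward; pixel columns grow to the right and rows downward; lengths in mm; the calibration is good to about 2 mm. A picture is of the moment at which its call begins: read the wrist's pose just before it. calibration takes no time and is no camera call.
- hand_in(): hands the job in, once; it reports no verdict.
The state is a dict: "time": time; "joint_pos": joint angles; "qd": joint speeds; "joint_efforts": joint torques, N m; "tool_pos": TCP position; "tcp_rot": TCP orientation; "ft_force": force on the tool from outside, world axes, zero at the start; "wrist_torque": the same for the moment, N m; "finger_gap": finger opening in mm.
Only numpy, scipy, OpenCV 4.12 (cv2) and the standard library are available. Lean on these libraries where they do the work, as an engineer would, in place of code of your own. Each camera call takes 0.05 s, during which the arm holds its last target.

### The job

Park the search-coil sledge for transport: slide it along its rods by the black grip until its collar is hard against the end bracket, so that the end of its drawbar with the cross hole comes out beyond the bracket. Take the pin with the wire loop from the rack (leave the plain pin standing there) and push it down through the cross hole until its flange sits on the bar, with the loop pointing out past the bar's free end. Then swing the loop down over the bar's end until it snaps shut under the bar.

Things in the scene. Friction and masses are not known exactly. Their poses are not given: they have to be found in the camera images.
- sledge (a joint): Travel of the sledge along its two rods, in m: 0 = fully back, 0.120 = home, collar hard against the end bracket (end stop). It starts between 0 and 0.06, moves along the x axis of bar_hole and stays where it is left (about 4 N of friction).
- sledge_grip (a point): Centre of the sledge's grip: an upright black block, 22 mm wide (y), 40 mm long (x), 42 mm tall, 103 mm above the table. Its +x axis is the direction to slide home. It stands on a grey clamp block (top 21 mm below this point). A vertical search coil, 72 mm across, stands with its centre 51 mm behind (-x) and 13 mm below this point.
- traverse: The fixed traverse on which the sledge runs: base plate 285 x 124 mm, long along x (sliding home is +x). At its +x end stands the end bracket, an upright plate 108 mm wide, 13 mm thick, top 90 mm above the table, with a square window that the drawbar passes through; its outer face is 78 mm in front of this origin (under the base, at table height).
- bar_hole (a point): Centre of the upper mouth of the vertical 17 mm cross hole in the sledge's drawbar, a level square steel bar of 30 x 30 mm whose top (this point) is 77 mm above the table. x: along the bar to its free end, 17 mm from the hole; y: across the bar; z: up. It lies 73 mm in front of the grip and, when home, 17 mm beyond the bracket's outer face.
- pin_grip (a point): Centre of the flat paddle on top of the locking pin, the pin with a wire loop; it stands upright in either hole of the rack. Paddle: 24 mm along x, 12 mm thick along y (grasp across this), 40 mm tall. x axis: the direction in which the open loop points away from the pin. Loop and pin together weigh about 0.2 kg.
- pin_seat (a point): On the locking pin's axis (z, up), centre of the underside of its round flange (26 mm across, 5 mm thick), 40 mm below the paddle's centre; here it rests on the rack or bar. Above the flange a head of 20 x 18 mm carries the loop's hinge. Below, a round shank of 14 mm reaches down 54 mm, its last 10 mm tapered to 7 mm.
- pin_loop (a joint): Angle of the wire loop, in rad: 0 = open, 1.80 = snapped shut. A U of 4.6 mm wire, 44 mm wide, on a level hinge along the pin's y, 12 mm above the seat. Open, it points to the pin's +x and 0.35 rad upward; it swings down until it hangs beside the shank's tip. Over-centre spring: up to 0.60 it pushes back open, beyond it snaps shut by itself.
- loop_end (a point): Middle of the loop's outer cross wire, the part to press on, 58 mm from the hinge. Open, it lies 54 mm out from the pin's axis and 32 mm above the seat. About 1.5 N straight down swings it; the spring takes over when it is some 15 mm below the hinge.
- rack: Pin rack, fixed: a bridge of grey plate 166 x 66 mm, its top 70 mm above the table, with two 17 mm holes 100 mm apart along its x axis (x = -50 and +50 mm). Origin under its centre at table height. One hole holds the locking pin, the other the plain pin, hanging by their flanges.
- plain_pin_mid (a point): Middle of the head of the plain pin: a round black knob 30 mm across, no loop. It stands in the other hole of the rack with its flange on the plate (this point is 20 mm above the plate) and must stay there.

How it is judged:
By the outcome, as a careful person would: the job done as asked, in the order asked, and still so for the second after the job is handed in, with the robot touching nothing.
It also fails if it takes over 64 s, if anything falls off the work surface, if the arm or the gripper's body presses on something with over 40 N, if the wrist force passes 120 N, or if a joint passes its speed limit or range.

## Working session

There is one attempt and no reset: what is moved stays moved. The work goes in short steps, Python scripts to look and compute and a shell command to move; the robot and the scene stay as the last step left them, time stands still between calls to the robot, and variables do not carry over. Pictures are saved under pics/ and viewed, and the job is handed in when it is done.

```bash
ls; mkdir -p pics; python3 - <<'E'
from bench import *
import cv2
s=sense(); print(s)
for n in ("scene","top","wrist"):
    im=snapshot(n); cv2.imwrite(f"pics/{n}0.png",im[:,:,::-1])
    print(n,calibration(n))
E
```

```text
pics
{'time': 0.0, 'joint_pos': array([ 6.79306022e+01,  7.51569524e+00,  8.53285377e+01, -1.34332332e-04,
        8.72627663e+01, -4.89416056e+00]), 'qd': array([ 0.02821829, -0.03759131, -0.01883875,  0.02392583,  0.08326033,
       -0.0093761 ]), 'joint_efforts': array([ 1.06679952e-03, -5.69373465e+01, -5.00575483e+01, -7.66836195e-06,
        1.40819780e-02, -5.09187896e-05]), 'tool_pos': array([176.95953899, 572.73344471, 230.24543191]), 'tcp_rot': array([-1.79991005e+02,  1.06620573e-01,  7.28247776e+01]), 'ft_force': array([ 0.56731984, -0.30046447,  0.31382209]), 'wrist_torque': array([-0.02098861, -0.02413787, -0.00061934]), 'finger_gap': 85.29000923288562}
scene {'mtx': array([[429.58725457,   0.        , 284.0638976 ],
       [  0.        , 429.58725457, 208.64239223],
       [  0.        ,   0.        ,   1.        ]]), 'world_to_cam': array([[ 8.07575149e-01, -5.89499835e-01,  1.76726564e-02,
        -4.57633935e+02],
       [-2.90734591e-01, -4.24000725e-01, -8.57727686e-01,
         2.26267846e+02],
       [ 5.13123549e-01,  6.87541511e-01, -5.13800442e-01,
         8
[... 450 characters left out ...]
+02],
       [ 1.14693425e-01,  2.09614860e-02, -9.93179759e-01,
         1.11301673e+03],
       [ 0.00000000e+00,  0.00000000e+00,  0.00000000e+00,
         1.00000000e+00]])}
wrist {'mtx': array([[347.69486499,   0.        , 279.29710344],
       [  0.        , 347.69486499, 213.41813862],
       [  0.        ,   0.        ,   1.        ]]), 'hand_eye': array([[ 9.99999984e-01, -4.24236501e-05,  1.72584496e-04,
        -2.64010275e-01],
       [-4.12621128e-06,  9.65287583e-01,  2.61189360e-01,
        -6.67449446e+01],
       [-1.77674277e-04, -2.61189356e-01,  9.65287568e-01,
        -1.42288625e+02],
       [ 0.00000000e+00,  0.00000000e+00,  0.00000000e+00,
         1.00000000e+00]])}
```

View pics/scene0.png

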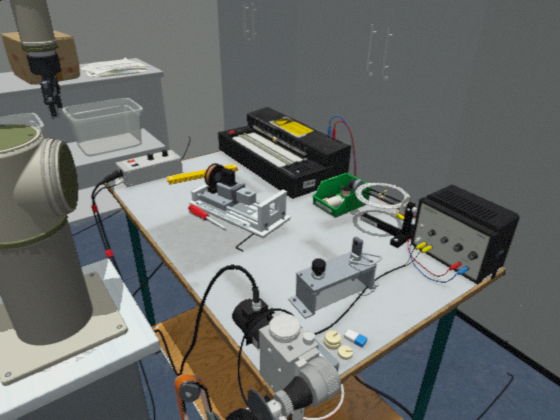

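View pics/top0.png

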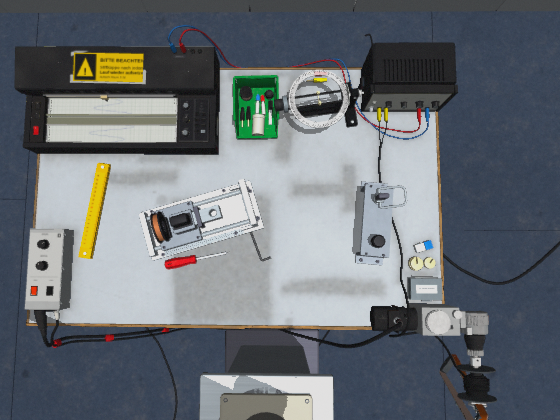

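View pics/wrist0.png

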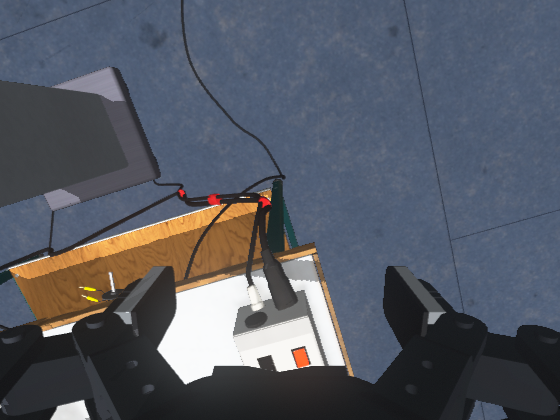

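```bash
python3 - <<'E'
import cv2
im=cv2.imread("pics/top0.png")
cv2.imwrite("pics/topA.png",cv2.resize(im[165:275,130:280],None,fx=5,fy=5,interpolation=cv2.INTER_CUBIC))
cv2.imwrite("pics/topB.png",cv2.resize(im[170:275,340:420],None,fx=5.5,fy=5.5,interpolation=cv2.INTER_CUBIC))
im=cv2.imread("pics/scene0.png")
cv2.imwrite("pics/scA.png",cv2.resize(im[150:270,175:305],None,fx=5,fy=5,interpolation=cv2.INTER_CUBIC))
cv2.imwrite("pics/scB.png",cv2.resize(im[220:330,280:400],None,fx=5,fy=5,interpolation=cv2.INTER_CUBIC))
E
```

```text
(no output)
```

View pics/topA.png

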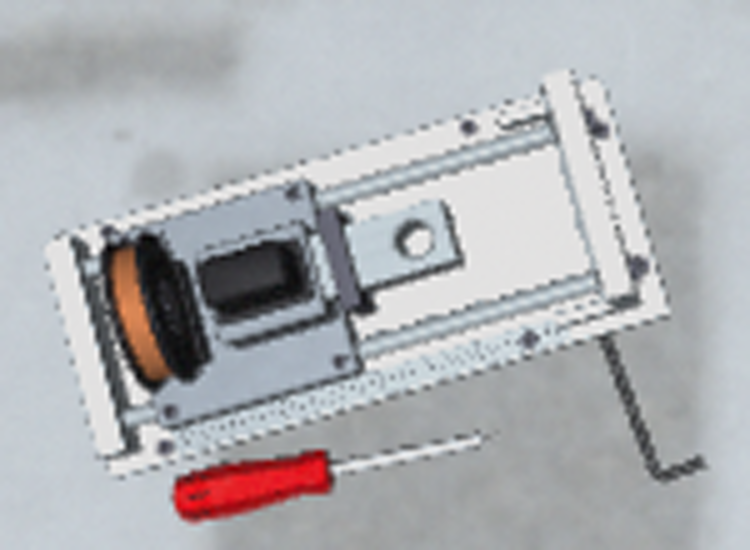

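View pics/topB.png

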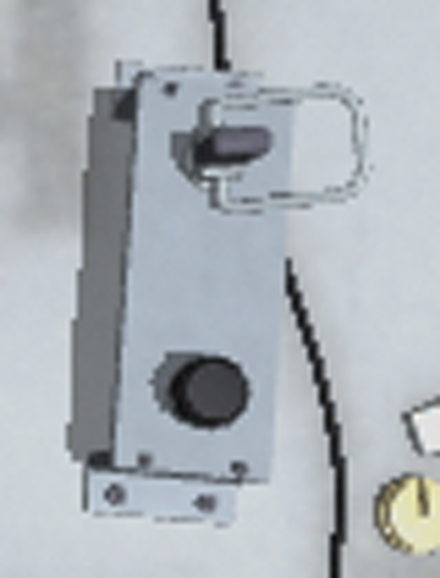

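View pics/scA.png

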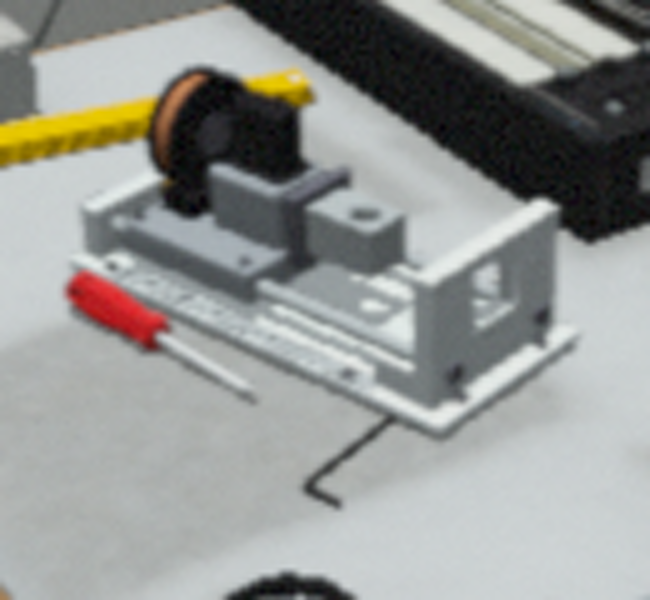

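View pics/scB.png

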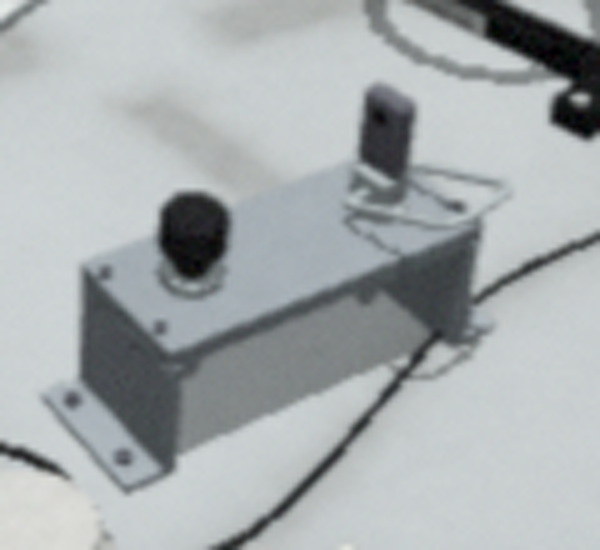

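```bash
cat > h.py <<'E'
import numpy as np, cv2
from bench import *
from scipy.spatial.transform import Rotation as Ro
def ray(name,uv,z,T=None,R=None):
    c=calibration(name); K=c["mtx"]; d=np.linalg.inv(K)@[uv[0],uv[1],1]
    if name=="wrist":
        H=c["hand_eye"]; o=R@H[:3,3]+T; d=R@H[:3,:3]@d
    else:
        W=c["world_to_cam"]; Rw=W[:3,:3]; o=-Rw.T@W[:3,3]; d=Rw.T@d
    return o+d*(z-o[2])/d[2]
def proj(name,p,T=None,R=None):
    c=calibration(name);K=c["mtx"]
    if name=="wrist":
        H=c["hand_eye"]; q=H[:3,:3].T@(R.T@(np.array(p)-T)-H[:3,3])
    else:
        W=c["world_to_cam"]; q=W[:3,:3]@p+W[:3,3]
    q=K@q; return q[:2]/q[2]
def crop(xy,f,o): return (np.array(xy)+.5)/f-.5+np.array(o)
E
python3 - <<'E'
from h import *
o=(130,165)
def t(xy,z): return ray("top",crop(xy,5,o),z)
hole=t((415,239),77); grip=t((248,272),124)
print("hole",hole,"grip",grip)
for n,xy,z in [("bracket top far",(552,73),90),("bracket top near",(608,300),90),("bracket far in",(543,78),90)]: print(n,t(xy,z))
for a,b,z in [((110,225),(540,98),8),((120,475),(668,312),8),((318,190),(548,128),40),((365,352),(595,284),40)]:
    d=t(b,z)-t(a,z); print(np.degrees(np.arctan2(d[1],d[0])))
d=hole-grip; print(np.degrees(np.arctan2(d[1],d[0])),np.hypot(*d[:2]))
o=(340,170)
def t(xy,z): return ray("top",crop(xy,5.5,o),z)
print("plain",t((210,391),105),"pin top",t((237,146),130),t((213,145),85))
for xy,z in [((365,100),102),((362,190),102)]: print("loop",t(xy,z))
for xy in [(140,72),(112,462),(290,85),(268,482)]: print("rack",t(xy,70))
E
```

```text
hole [531.51977301 125.74982377  77.        ] grip [511.29099383 193.10278179 124.        ]
bracket top far [607.71765972  61.87882597  90.        ]
bracket top near [502.44430157  34.6747442   90.        ]
bracket far in [605.35676648  66.01769713  90.        ]
-73.11797125204193
-73.0849634832195
-74.51559563494935
-73.16451438907644
-73.2828917873718 70.3251339200448
plain [ 466.62674378 -249.96930446  105.        ] pin top [ 563.62663234 -257.52041666  130.        ] [ 570.53477442 -257.21650507   85.        ]
loop [ 587.05612907 -316.47368339  102.        ]
loop [ 549.63644527 -314.29155128  102.        ]
rack [ 604.00653124 -229.93788576   70.        ]
rack [ 438.43177217 -215.65042643   70.        ]
rack [ 598.6198033  -293.39900483   70.        ]
rack [ 430.52562758 -280.50218921   70.        ]
```

```bash
cat >> h.py <<'E'
def pose():
    s=sense(); return s, np.array(s["tool_pos"]), Ro.from_euler("xyz",s["tcp_rot"],degrees=True).as_matrix()
def plan(target,yaw=None):
    """total shift in row units (20mm) along current tool axes; after-turn axes too; turn units"""
    s,T,R=pose(); d=np.array(target)-T
    print("t",round(s["time"],2),"T",T.round(1),"yaw",np.round(s["tcp_rot"],2),"gap",round(s["finger_gap"],1),"F",np.round(s["ft_force"],1))
    print("shift units now:",(R.T@d/20).round(3))
    if yaw is not None:
        dy=(yaw-s["tcp_rot"][2]+180)%360-180
        R2=Ro.from_euler("xyz",[180,0,yaw],degrees=True).as_matrix()
        print("turn units:",round(-np.radians(dy)/0.08,3)," shift units after turn:",(R2.T@d/20).round(3))
E
python3 - <<'E'
import bench; print([ (k,v) for k,v in vars(bench).items() if not k.startswith('_')])
from h import *
plan([511.3,193.1,200],16.8)
E
```

```text
[('snapshot', <function make.<locals>.drawn_camera at 0x7fa315ef80e0>), ('calibration', <function make.<locals>.<lambda> at 0x7fa315ef8680>), ('hand_in', <function connect.<locals>.done at 0x7fa315e6b740>), ('sense', <function make.<locals>.<lambda> at 0x7fa315ef85e0>), ('PlanningError', <class 'bench.PlanningError'>), ('hold_point_z', 18.700000000000003)]
t 0.15 T [177.  572.9 230.5] yaw [-1.7999e+02  8.0000e-02  7.2820e+01] gap 85.4 F [-0.  -0.4  0.1]
shift units now: [-13.202  21.577   1.54 ]
turn units: 12.222  shift units after turn: [10.513 23.008  1.524]
```

```bash
python3 -m pendant '[[[-0.6,0.98,0.07,0],[-0.6,0.98,0.07,0],[-0.6,0.98,0.07,0],[-0.6,0.98,0.07,0],[-0.6,0.98,0.07,0],[-0.6,0.98,0.07,0],[-0.6,0.98,0.07,0],[-0.6,0.98,0.07,0],[-0.6,0.98,0.07,0],[-0.6,0.98,0.07,0]]]' 1 60
python3 -m pendant '[[[-0.6,0.98,0.07,0],[-0.6,0.98,0.07,0],[-0.6,0.98,0.07,0],[-0.6,0.98,0.07,0],[-0.6,0.98,0.07,0],[-0.6,0.98,0.07,0],[-0.6,0.98,0.07,0],[-0.6,0.98,0.07,0],[-0.6,0.98,0.07,0],[0,0,0,1]]]'
python3 -m pendant '[[[0,0,0,1],[0,0,0,1],[0,0,0,1],[0,0,0,1],[0,0,0,1],[0,0,0,1],[0,0,0,1],[0,0,0,1],[0,0,0,1],[0,0,0,1]]]'
python3 - <<'E'
from h import *
plan([511.3,193.1,200],16.8)
s,T,R=pose()
cv2.imwrite("pics/wrist1.png",snapshot("wrist")[:,:,::-1])
print(proj("wrist",[511.3,193.1,124],T,R),proj("wrist",[531.5,125.7,77],T,R))
E
```

```text
time: 0.98
tool_pos: [330.0, 394.5, 211.9]
tcp_rot: [-179.8, 0.4, 73.3]
ft_force: [0.1, 0.3, 0.1]
finger_gap: 85.8
time: 1.82
tool_pos: [473.9, 227.3, 195.6]
tcp_rot: [-179.7, 0.6, 68.6]
ft_force: [0.5, 0.4, 0.2]
finger_gap: 85.5
time: 2.65
tool_pos: [473.1, 223.5, 191.4]
tcp_rot: [179.7, 1.1, 20.2]
ft_force: [1.0, 0.2, 0.6]
finger_gap: 85.4
t 2.65 T [473.1 223.5 191.4] yaw [179.69   1.07  20.18] gap 85.4 F [1.  0.2 0.6]
shift units now: [ 1.259  2.089 -0.443]
turn units: 0.737  shift units after turn: [ 1.388  2.008 -0.43 ]
[320.54110612 287.72734487] [307.55778722 336.68885972]
```

View pics/wrist1.png

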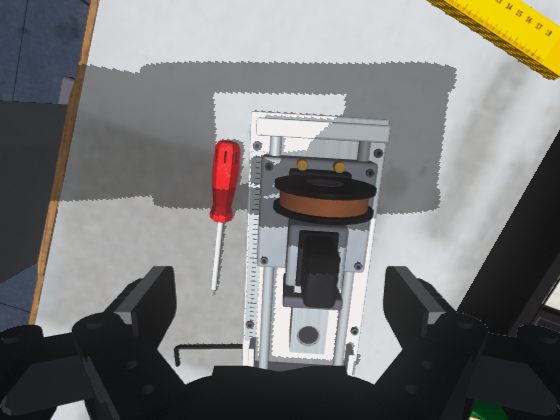

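```bash
python3 -m pendant '[[[0.46,0.68,0,0.25],[0.46,0.67,0,0.25],[0.46,0.66,0,0.25],[0,0,0,0],[0,0,0.6,0],[0,0,0.6,0],[0,0,0.6,0],[0,0,0,0],[0,0,0,0],[0,0,0,0]]]'
python3 - <<'E'
from h import *
plan([511.3,193.1,90],16.8)
s,T,R=pose()
im=snapshot("wrist")
cv2.imwrite("pics/wrist2.png",im[:,:,::-1])
print(proj("wrist",[511.3,193.1,124],T,R),proj("wrist",[531.5,125.7,77],T,R))
E
```

```text
time: 3.53
tool_pos: [511.8, 191.1, 147.5]
tcp_rot: [179.7, 1.4, 16.6]
ft_force: [0.9, -0.9, -0.4]
finger_gap: 85.4
t 3.53 T [511.8 191.1 147.5] yaw [179.67   1.42  16.6 ] gap 85.4 F [ 0.9 -0.9 -0.4]
shift units now: [ 0.078 -0.118  2.874]
turn units: -0.043  shift units after turn: [ 0.007 -0.101  2.875]
[282.06758833 249.93121685] [283.18341152 320.02257212]
```

View pics/wrist2.png

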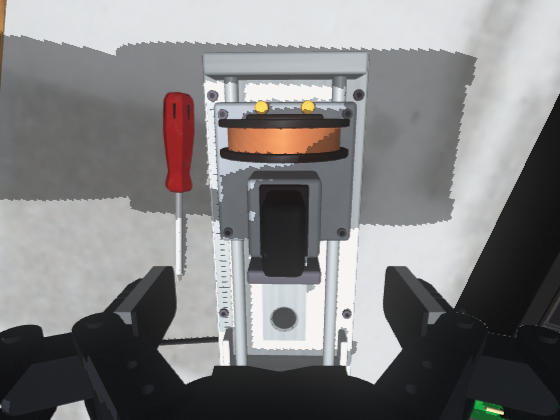

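```bash
python3 -m pendant '[[[0.03,-0.04,0.7,0],[0.03,-0.04,0.7,0],[0,-0.03,0.7,0],[0,0,0.6,0],[0,0,0.1,0],[0,0,0,0],[0,0,0,0],[0,0,0,0],[0,0,0,0],[0,0,0,0]]]' 
python3 -m pendant '[[[0,0,0,0],[0,0,0,0],[0,0,0,0],[0,0,0,0],[0,0,0,0],[0,0,0,0],[0,0,0,0],[0,0,0,0],[0,0,0,0],[0,0,0,0]]]' -1 40
python3 - <<'E'
from h import *
plan([511.3,193.1,90],16.8)
E
```

```text
time: 4.42
tool_pos: [514.9, 195.5, 96.5]
tcp_rot: [179.7, 0.8, 16.8]
ft_force: [0.1, 0.2, 0.0]
finger_gap: 85.5
time: 5.25
tool_pos: [511.6, 194.4, 98.2]
tcp_rot: [179.6, 1.2, 16.8]
ft_force: [-1.4, -0.8, 0.8]
finger_gap: 21.4
t 5.25 T [511.6 194.4  98.2] yaw [179.65   1.22  16.77] gap 21.4 F [-1.4 -0.8  0.8]
shift units now: [-0.023  0.058  0.413]
turn units: -0.006  shift units after turn: [-0.032  0.061  0.412]
```

```bash
python3 -m pendant '[[[0,0.4,0,0],[0,0.4,0,0],[0,0.4,0,0],[0,0.4,0,0],[0,0.4,0,0],[0,0.4,0,0],[0,0.4,0,0],[0,0.3,0,0],[0,0.3,0,0],[0,0.3,0,0]]]' 
python3 - <<'E'
from h import *
plan([511.3,193.1,90],16.8)
cv2.imwrite("pics/top1.png",cv2.resize(snapshot("top")[165:275,130:280,::-1],None,fx=5,fy=5,interpolation=cv2.INTER_CUBIC))
E
```

```text
time: 6.08
tool_pos: [533.8, 120.6, 98.2]
tcp_rot: [179.9, 1.2, 16.8]
ft_force: [-2.1, 3.7, 0.1]
finger_gap: 21.3
t 6.08 T [533.8 120.6  98.2] yaw [179.95   1.2   16.81] gap 21.3 F [-2.1  3.7  0.1]
shift units now: [-0.021 -3.797  0.409]
turn units: 0.002  shift units after turn: [-0.03  -3.796  0.412]
```

View pics/top1.png

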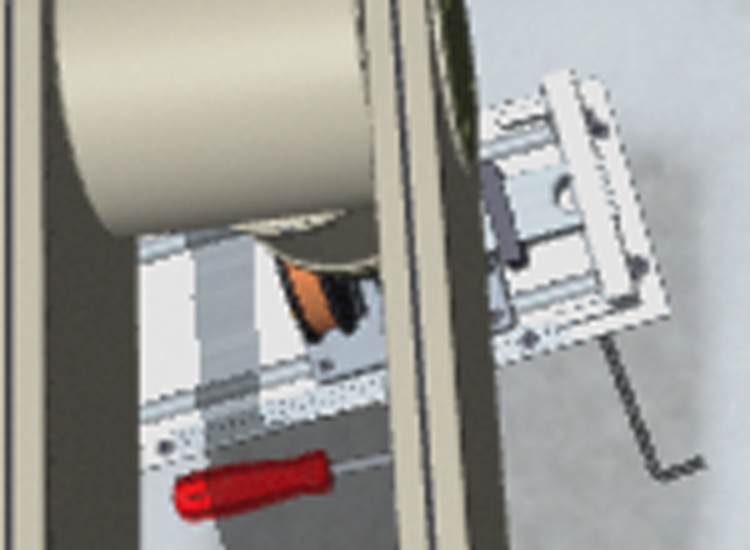

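```bash
python3 -m pendant '[[[0,0.2,0,0],[0,0.2,0,0],[0,0.2,0,0],[0,0.15,0,0],[0,0.15,0,0],[0,0.15,0,0],[0,0.15,0,0],[0,0.1,0,0],[0,0.1,0,0],[0,0.1,0,0]]]' 
python3 -m pendant '[[[0,0.15,0,0],[0,0.15,0,0],[0,0.15,0,0],[0,0.15,0,0],[0,0.15,0,0],[0,0.15,0,0],[0,0.15,0,0],[0,0.15,0,0],[0,0.15,0,0],[0,0.15,0,0]]]'
```

```text
time: 6.97
tool_pos: [543.1, 89.8, 98.2]
tcp_rot: [-179.9, 1.2, 16.8]
ft_force: [-7.0, 20.1, 2.7]
finger_gap: 21.3
time: 7.8
tool_pos: [543.0, 90.0, 98.2]
tcp_rot: [-177.1, 1.4, 17.5]
ft_force: [-6.0, 14.4, 4.1]
finger_gap: 21.4
```

```bash
python3 -m pendant '[[[0,0,0,0],[0,0,0,0],[0,0,0,0],[0,0,0,0],[0,0,-0.5,0],[0,0,-0.8,0],[0,0,-0.8,0],[0,0,-0.8,0],[0,0,-0.8,0],[0,0,-0.8,0]]]' 1 
python3 - <<'E'
from h import *
plan([567,-258.5,210],0)
s,T,R=pose()
cv2.imwrite("pics/wrist3.png",snapshot("wrist")[:,:,::-1])
cv2.imwrite("pics/scA1.png",cv2.resize(snapshot("scene")[150:270,175:305,::-1],None,fx=5,fy=5,interpolation=cv2.INTER_CUBIC))
E
```

```text
time: 8.63
tool_pos: [544.1, 82.4, 189.8]
tcp_rot: [-177.2, 1.9, 17.4]
ft_force: [-0.1, -0.4, 0.3]
finger_gap: 85.1
t 8.63 T [544.1  82.4 189.8] yaw [-177.24    1.9    17.41] gap 85.1 F [-0.1 -0.4  0.3]
shift units now: [-4.038 16.544 -1.676]
turn units: 3.799  shift units after turn: [ 1.146 17.044 -1.01 ]
```

View pics/wrist3.png

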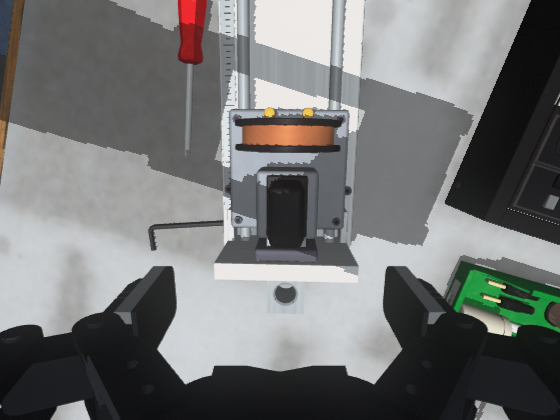

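View pics/scA1.png

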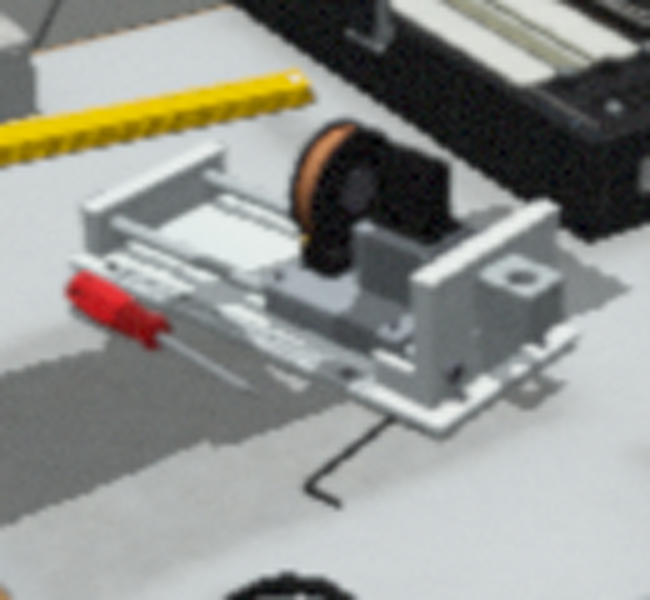

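```bash
python3 - <<'E'
from h import *
s,T,R=pose()
print(ray("wrist",(286,293),77,T,R))
im=cv2.imread("pics/wrist3.png")
cv2.imwrite("pics/w3c.png",cv2.resize(im[230:330,200:370],None,fx=4.5,fy=4.5,interpolation=cv2.INTER_CUBIC))
E
```

```text
[567.0187394  21.7037696  77.       ]
```

View pics/w3c.png

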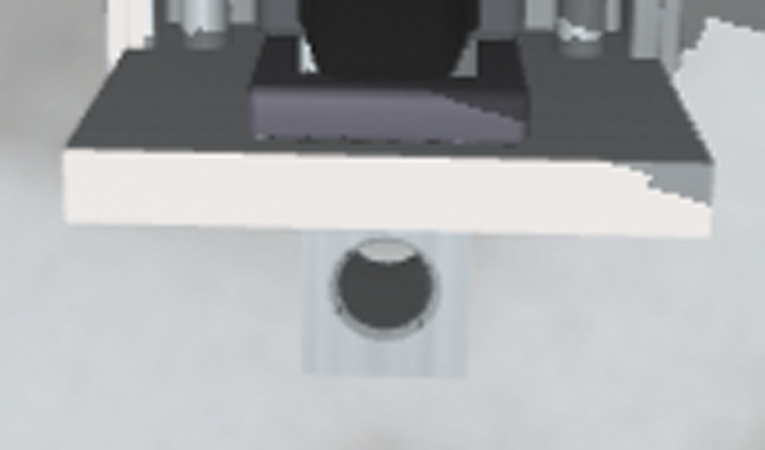

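```bash
python3 -m pendant '[[[-0.24,0.96,-0.1,0],[-0.24,0.96,-0.1,0],[-0.24,0.96,-0.1,0],[-0.24,0.96,-0.1,0],[-0.24,0.96,-0.1,0],[-0.24,0.96,-0.1,0],[-0.24,0.96,-0.1,0],[-0.24,0.96,-0.1,0],[-0.24,0.96,-0.1,0],[-0.24,0.96,-0.1,0]]]'
python3 -m pendant '[[[-0.24,0.96,-0.1,0],[-0.24,0.96,-0.1,0],[-0.24,0.96,-0.1,0],[-0.24,0.96,-0.1,0],[0,0,0,0.95],[0,0,0,0.95],[0,0,0,0.95],[0,0,0,0.95],[0,0,0,0],[0,0,0,0]]]'
python3 - <<'E'
from h import *
plan([567,-258.5,210],0)
s,T,R=pose()
cv2.imwrite("pics/wrist4.png",snapshot("wrist")[:,:,::-1])
cv2.imwrite("pics/top2.png",cv2.resize(snapshot("top")[165:275,130:280,::-1],None,fx=5,fy=5,interpolation=cv2.INTER_CUBIC))
for p in ([567,-258.5,130],[566.5,-315,102],[467,-250,105]): print(proj("wrist",p,T,R))
np.savez("p4.npz",T=T,R=R)
E
```

```text
time: 9.57
tool_pos: [556.9, -122.1, 202.3]
tcp_rot: [-177.3, 1.7, 17.6]
ft_force: [0.7, 0.5, -1.2]
finger_gap: 85.5
time: 10.4
tool_pos: [557.3, -213.1, 200.4]
tcp_rot: [-178.0, 3.0, -0.9]
ft_force: [0.5, 0.3, -0.1]
finger_gap: 85.4
t 10.4 T [ 557.3 -213.1  200.4] yaw [-178.      3.01   -0.93] gap 85.4 F [ 0.5  0.3 -0.1]
shift units now: [ 0.498  2.242 -0.585]
turn units: -0.203  shift units after turn: [ 0.487  2.269 -0.48 ]
[301.564218   295.15837219]
[300.7216858  345.16275459]
[167.61183353 268.28273714]
```

View pics/wrist4.png

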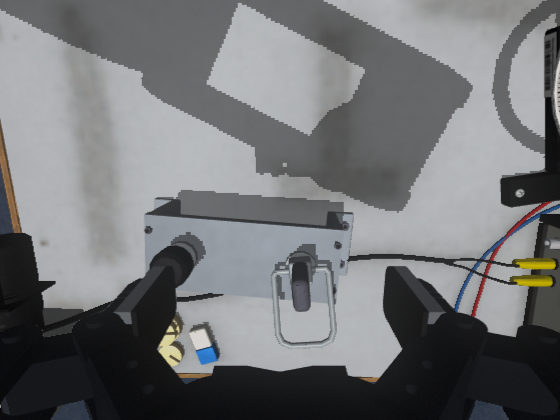

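View pics/top2.png

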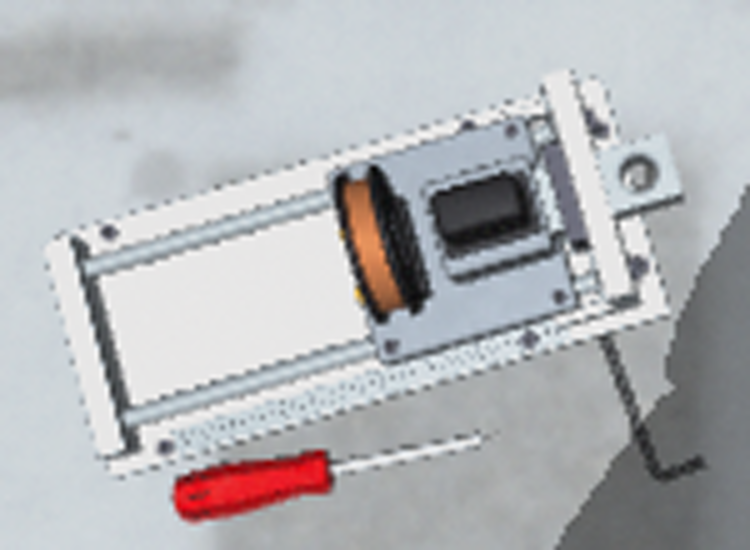

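```bash
python3 - <<'E'
from h import *
print("hole top",ray("top",crop((638,174),5,(130,165)),77))
im=cv2.imread("pics/wrist4.png")
cv2.imwrite("pics/w4c.png",cv2.resize(im[235:355,240:370],None,fx=5,fy=5,interpolation=cv2.INTER_CUBIC))
E
```

```text
hole top [562.47174957  22.2083957   77.        ]
```

View pics/w4c.png

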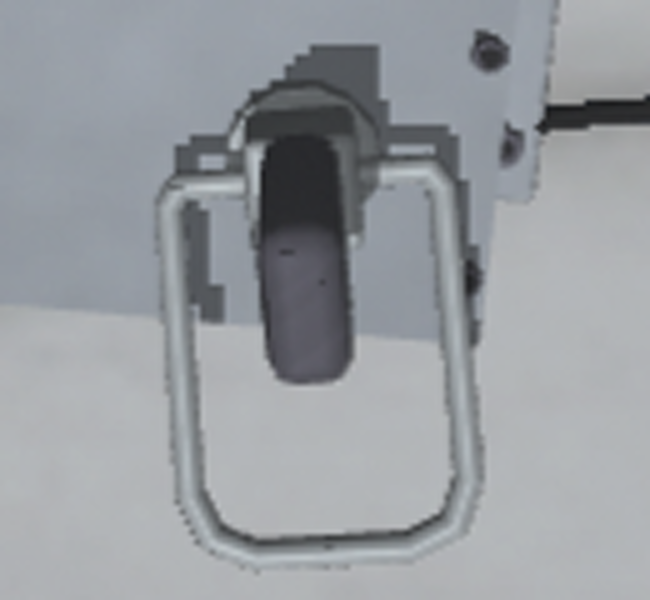

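```bash
python3 - <<'E'
from h import *
d=np.load("p4.npz");T,R=d["T"],d["R"]
w=lambda xy,z: ray("wrist",crop(xy,5,(240,235)),z,T,R)
c=w((308,305),130); e=w((328,548),102)
a,b=w((303,232),130),w((312,378),130)
print(c,e,b-a)
f=lambda v: np.degrees(np.arctan2(v[1],v[0]))
print("yaw",f(e-c),f(b-a),np.hypot(*(e-c)[:2]))
l,r=w((172,195),82.),w((445,172),82); print("hinge",l,r,f(l-r), (l+r)/2)
l,r=w((225,540),102.),w((435,530),102); print("cross",l,r,f(l-r)) 
E
```

```text
[ 566.7559967  -258.82379767  130.        ] [ 570.00468905 -314.08213147  102.        ] [  1.16112458 -21.24329826   0.        ]
yaw -86.63539708016489 -86.87141778102946 55.353748350528136
hinge [ 545.13253958 -263.50965601   82.        ] [ 589.04234143 -259.29212363   82.        ] -174.5135762164781 [ 567.0874405  -261.40088982   82.        ]
cross [ 553.86539615 -312.97899364  102.        ] [ 586.62313519 -310.60682726  102.        ] -175.8581302830487
```

```bash
python3 -m pendant '[[[0.16,0.8,0,-0.35],[0.16,0.8,0,-0.35],[0.12,0.7,0,-0.3],[0,0,0,0],[0,0,0.8,0],[0,0,0.8,0],[0,0,0.4,0],[0,0,0,0],[0,0,0,0],[0,0,0,0]]]'
python3 - <<'E'
from h import *
plan([566.8,-258.8,97],3.7)
s,T,R=pose(); np.savez("p5.npz",T=T,R=R)
cv2.imwrite("pics/wrist5.png",snapshot("wrist")[:,:,::-1])
for p in ([566.8,-258.8,130],[570,-314,102]): print(proj("wrist",p,T,R))
E
```

```text
time: 11.33
tool_pos: [565.4, -255.7, 158.3]
tcp_rot: [-177.7, 2.7, 4.7]
ft_force: [-0.8, 0.6, -0.1]
finger_gap: 85.9
t 11.33 T [ 565.4 -255.7  158.3] yaw [-177.71    2.74    4.69] gap 85.9 F [-0.8  0.6 -0.1]
shift units now: [0.201 0.284 3.048]
turn units: 0.215  shift units after turn: [0.058 0.16  3.063]
[285.310811   258.12813494]
[284.288186   324.65302825]
```

View pics/wrist5.png

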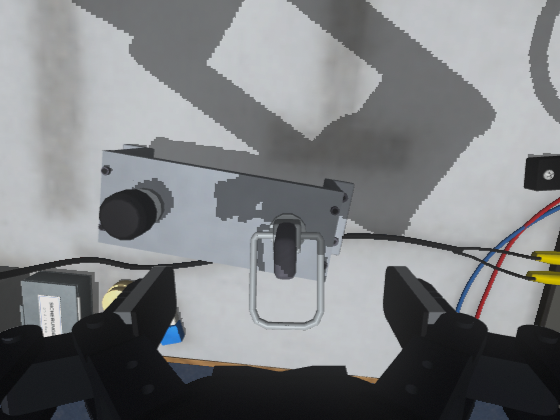

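```bash
python3 -m pendant '[[[0.07,0.1,0.8,0],[0.07,0.1,0.8,0],[0.06,0.08,0.7,0],[0,0,0.5,0],[0,0,0.2,0],[0,0,0,0],[0,0,0,0],[0,0,0,0],[0,0,0,0],[0,0,0,0]]]'
python3 - <<'E'
from h import *
plan([566.8,-258.8,97],3.7)
E
```

```text
time: 12.22
tool_pos: [571.5, -260.3, 103.6]
tcp_rot: [-178.1, 2.2, 4.7]
ft_force: [0.6, 0.1, 0.1]
finger_gap: 85.3
t 12.22 T [ 571.5 -260.3  103.6] yaw [-178.07    2.17    4.75] gap 85.3 F [0.6 0.1 0.1]
shift units now: [-0.215 -0.081  0.34 ]
turn units: 0.229  shift units after turn: [-0.229 -0.089  0.328]
```

```bash
python3 -m pendant '[[[-0.11,-0.04,0.2,0],[-0.1,-0.04,0.2,0],[0,0,0,0],[0,0,0,0],[0,0,0,0],[0,0,0,0],[0,0,0,0],[0,0,0,0],[0,0,0,0],[0,0,0,0]]]'
python3 - <<'E'
from h import *
plan([566.8,-258.8,97],3.7)
E
```

```text
time: 13.05
tool_pos: [567.2, -259.1, 96.8]
tcp_rot: [-178.2, 2.0, 4.7]
ft_force: [0.2, -0.2, -0.2]
finger_gap: 85.2
t 13.05 T [ 567.2 -259.1   96.8] yaw [-178.16    2.04    4.75] gap 85.2 F [ 0.2 -0.2 -0.2]
shift units now: [-0.02  -0.02  -0.009]
turn units: 0.228  shift units after turn: [-0.02  -0.019 -0.01 ]
```

```bash
python3 -m pendant '[[[0,0,0,0],[0,0,0,0],[0,0,0,0],[0,0,0,0],[0,0,0,0],[0,0,0,0],[0,0,0,0],[0,0,0,0],[0,0,0,0],[0,0,0,0]]]' -1 80
python3 - <<'E'
from h import *
plan([566.8,-258.8,97],3.7)
E
```

```text
time: 13.88
tool_pos: [567.6, -259.2, 97.1]
tcp_rot: [-178.2, 2.0, 4.7]
ft_force: [0.8, 0.4, 0.8]
finger_gap: 10.6
t 13.88 T [ 567.6 -259.2   97.1] yaw [-178.18    2.      4.75] gap 10.6 F [0.8 0.4 0.8]
shift units now: [-0.04  -0.025  0.007]
turn units: 0.228  shift units after turn: [-0.041 -0.025  0.005]
```

```bash
python3 -m pendant '[[[0,0,-0.4,0],[0.03,0,-0.6,0],[0.03,0,-0.6,0],[0.03,0,-0.6,0],[0.03,0,-0.6,0],[0.03,0,-0.6,0],[0.03,0,-0.6,0],[0,0,-0.6,0],[0,0,-0.6,0],[0,0,0,0]]]'
python3 - <<'E'
from h import *
plan([563.5,-5,200],16.8)
s,T,R=pose(); np.savez("p6.npz",T=T,R=R)
cv2.imwrite("pics/wrist6.png",snapshot("wrist")[:,:,::-1])
cv2.imwrite("pics/sc6.png",cv2.resize(snapshot("scene")[180:330,270:420,::-1],None,fx=4,fy=4,interpolation=cv2.INTER_CUBIC))
E
```

```text
time: 14.72
tool_pos: [575.8, -262.2, 213.4]
tcp_rot: [-178.2, 2.0, 4.7]
ft_force: [-0.3, 1.4, -0.9]
finger_gap: 10.9
t 14.72 T [ 575.8 -262.2  213.4] yaw [-178.21    1.97    4.75] gap 10.9 F [-0.3  1.4 -0.9]
shift units now: [  0.476 -12.838   1.055]
turn units: -2.629  shift units after turn: [  3.129 -12.487   0.671]
```

View pics/wrist6.png

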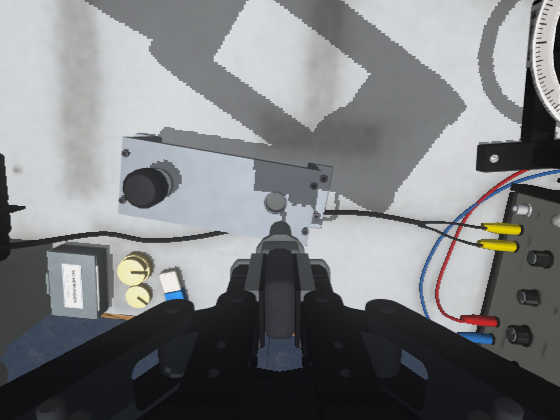

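View pics/sc6.png

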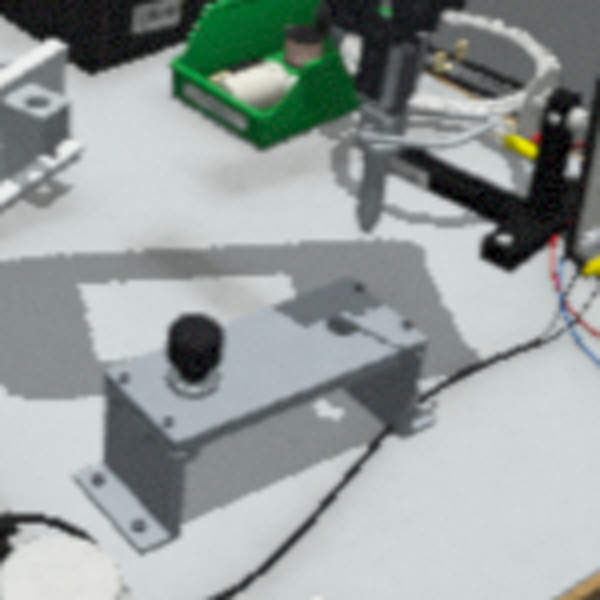

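```bash
python3 -m pendant '[[[0,0,0,-0.66],[0,0,0,-0.66],[0,0,0,-0.66],[0,0,0,-0.65],[0.23,-0.9,0.03,0],[0.23,-0.9,0.03,0],[0.23,-0.9,0.03,0],[0.23,-0.9,0.03,0],[0.23,-0.9,0.03,0],[0.23,-0.9,0.03,0]]]'
python3 -m pendant '[[[0.23,-0.9,0.03,0],[0.23,-0.9,0.03,0],[0.23,-0.9,0.03,0],[0.23,-0.9,0.03,0],[0.23,-0.9,0.03,0],[0.23,-0.9,0.03,0],[0.2,-0.5,0,0],[0,0,0,0],[0,0,0,0],[0,0,0,0]]]'
python3 - <<'E'
from h import *
plan([563.5,21.5,200],16.8)
s,T,R=pose(); np.savez("p7.npz",T=T,R=R)
im=snapshot("wrist")[:,:,::-1]
cv2.imwrite("pics/wrist7.png",im)
cv2.imwrite("pics/w7c.png",cv2.resize(im[130:300,200:360],None,fx=3.5,fy=3.5,interpolation=cv2.INTER_CUBIC))
cv2.imwrite("pics/sc7.png",cv2.resize(snapshot("scene")[150:270,200:330,::-1],None,fx=5,fy=5,interpolation=cv2.INTER_CUBIC))
cv2.imwrite("pics/top7.png",cv2.resize(snapshot("top")[165:275,200:350,::-1],None,fx=5,fy=5,interpolation=cv2.INTER_CUBIC))
E
```

```text
time: 15.65
tool_pos: [561.3, -147.6, 195.7]
tcp_rot: [-176.9, 2.6, 17.1]
ft_force: [0.0, 0.3, -2.5]
finger_gap: 10.8
time: 16.48
tool_pos: [548.4, -15.1, 184.2]
tcp_rot: [-176.3, 3.7, 17.3]
ft_force: [-1.4, 0.3, -1.8]
finger_gap: 10.8
t 16.48 T [548.4 -15.1 184.2] yaw [-176.27    3.7    17.34] gap 10.8 F [-1.4  0.3 -1.8]
shift units now: [ 1.21  -1.575 -0.769]
turn units: 0.117  shift units after turn: [ 1.249 -1.533 -0.79 ]
```

View pics/w7c.png

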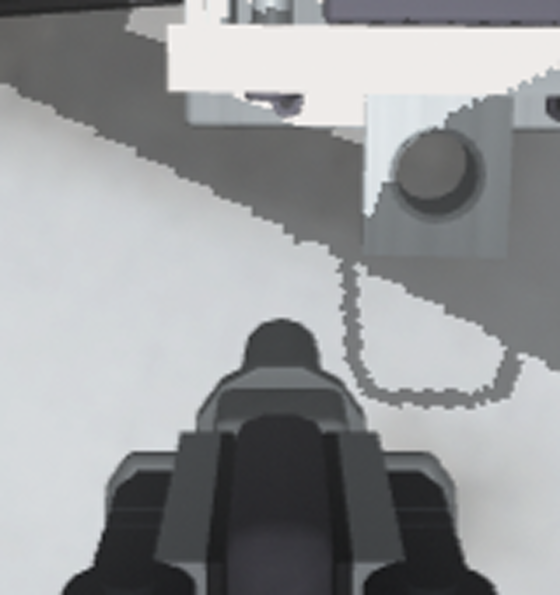

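View pics/sc7.png

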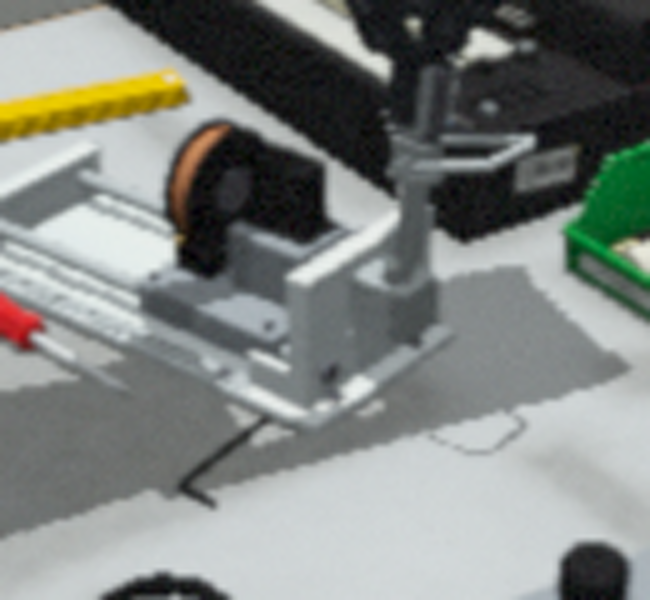

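View pics/top7.png

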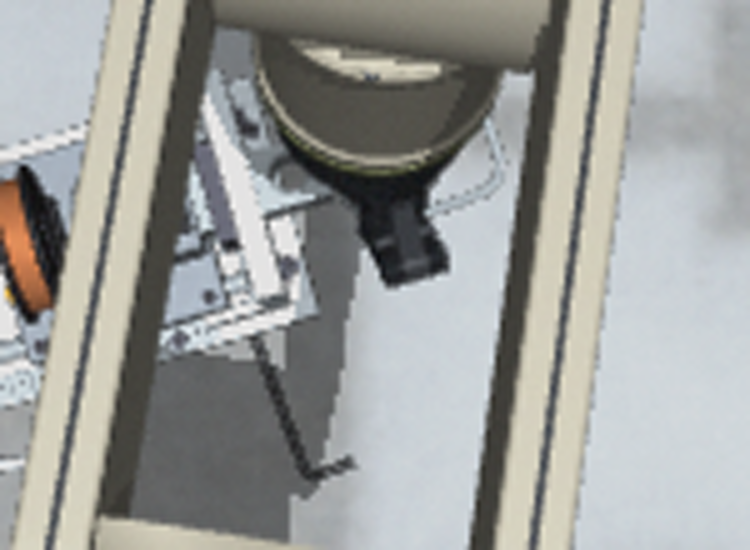

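```bash
python3 - <<'E'
from h import *
for e in [(-179.99,.1,72.8),(-179.7,.6,68.6),(179.7,1.07,20.2),(179.65,1.22,16.8),(-177.1,1.4,17.5),(-177.24,1.9,17.4),(-177.3,1.7,17.6),(-178,3,-.9),(-177.7,2.74,4.7),(-178.2,2,4.75),(-178.21,1.97,4.75),(-176.9,2.6,17.1),(-176.27,3.7,17.34)]:
    R=Ro.from_euler("xyz",e,degrees=True).as_matrix(); print(e,np.degrees(R[:2,2]).round(2))
d=np.load("p7.npz");T,R=d["T"],d["R"]
Rg=Ro.from_euler("xyz",(-178.2,2,4.75),degrees=True).as_matrix()
ax=R@Rg.T@[0,0,-1]; print("pin down axis if upright at grasp",np.degrees(ax).round(2))
axt=R.T@ax
c=lambda xy: crop(xy,3.5,(200,130))
print("hole",ray("wrist",c((437,174)),77,T,R))
# tip: predicted from grasp
Pg=np.array([567.6,-259.2,97.1]); 
tip_t=Rg.T@(np.array([567.5,-259,16.])-Pg); print("tip tool",tip_t)
tip=T+R@tip_t; print("tip world pred",tip, "px",(proj("wrist",tip,T,R)-[200,130])*3.5)
tip_t2=np.array([0,0,81.]);tip=T+R@tip_t2;print("aligned tip",tip,(proj("wrist",tip,T,R)-[200,130])*3.5)
E
```

```text
(-179.99, 0.1, 72.8) [-0.04 -0.09]
(-179.7, 0.6, 68.6) [-0.5  -0.45]
(179.7, 1.07, 20.2) [-0.9  -0.65]
(179.65, 1.22, 16.8) [-1.07 -0.69]
(-177.1, 1.4, 17.5) [-2.21  2.34]
(-177.24, 1.9, 17.4) [-2.64  2.07]
(-177.3, 1.7, 17.6) [-2.43  2.06]
(-178, 3, -0.9) [-2.97  2.05]
(-177.7, 2.74, 4.7) [-2.92  2.07]
(-178.2, 2, 4.75) [-2.14  1.63]
(-178.21, 1.97, 4.75) [-2.11  1.62]
(-176.9, 2.6, 17.1) [-3.39  2.2 ]
(-176.27, 3.7, 17.34) [-4.63  2.46]
pin down axis if upright at grasp [ -2.2    1.33 -57.24]
hole [563.14900819  22.19450938  77.        ]
tip tool [ 2.74730489  2.33846035 81.02002172]
tip world pred [545.19904194 -13.01376559 103.19127576] px [295.53509184 332.96088202]
aligned tip [541.89767895 -11.60107014 103.54023968] [281.22244106 321.29796441]
```

```bash
python3 -m pendant '[[[0,0,-0.3,0],[0.25,-0.24,-0.15,0],[0.25,-0.24,-0.15,0],[0.25,-0.24,-0.15,0],[0.25,-0.24,-0.15,0],[0.25,-0.24,-0.15,0.06],[0.25,-0.22,-0.15,0.06],[0,0,0,0],[0,0,0,0],[0,0,0,0]]]'
cat >> h.py <<'E'
def tip(T,R,hole=(563.3,22.0),y=2.6):
    t=T+R@np.array([0,y,81.]); d=np.array([hole[0]-t[0],hole[1]-t[1],0]); print("tip",t.round(1),"tilt",np.degrees(R[:2,2]).round(2),"need units",(R.T@d/20).round(3)); return t
E
python3 - <<'E'
from h import *
plan([563.5,21.5,200],16.8)
s,T,R=pose(); np.savez("p8.npz",T=T,R=R); t=tip(T,R)
im=snapshot("wrist")[:,:,::-1]
print("tip px",(proj("wrist",t,T,R)-[200,130])*3.5,"hole px",(proj("wrist",[563.3,22,77],T,R)-[200,130])*3.5)
cv2.imwrite("pics/w8c.png",cv2.resize(im[130:300,200:360],None,fx=3.5,fy=3.5,interpolation=cv2.INTER_CUBIC))
cv2.imwrite("pics/sc8.png",cv2.resize(snapshot("scene")[150:270,200:330,::-1],None,fx=5,fy=5,interpolation=cv2.INTER_CUBIC))
E
```

```text
time: 17.47
tool_pos: [575.0, 22.0, 212.4]
tcp_rot: [-176.4, 3.6, 16.5]
ft_force: [0.6, 0.1, -2.5]
finger_gap: 10.9
t 17.47 T [575.   22.  212.4] yaw [-176.39    3.55   16.55] gap 10.9 F [ 0.6  0.1 -2.5]
shift units now: [-0.517 -0.098  0.662]
turn units: -0.055  shift units after turn: [-0.556 -0.142  0.622]
tip [569.4  23.  131.6] tilt [-4.42  2.45] need units [-0.307 -0.04   0.022]
tip px [281.22989513 334.24766054] hole px [268.90253789 276.42944955]
```

View pics/w8c.png

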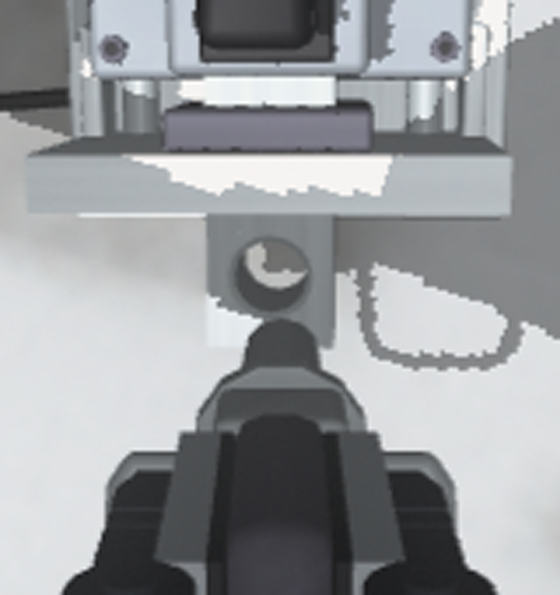

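View pics/sc8.png

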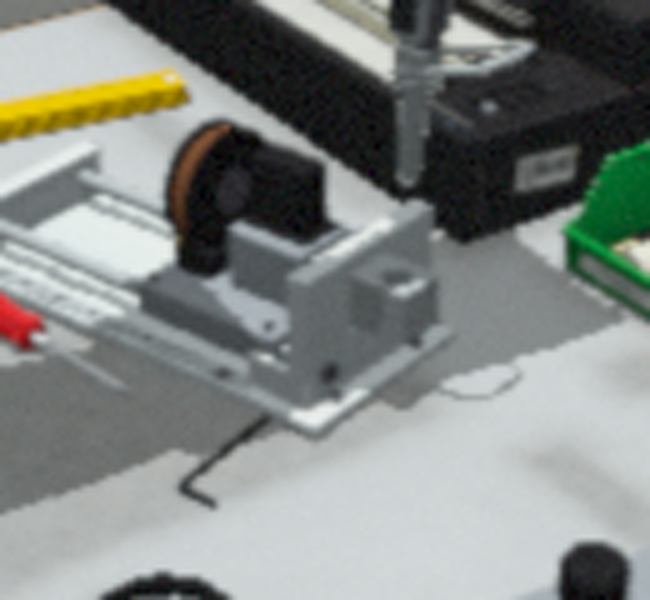

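```bash
python3 - <<'E'
from h import *
d=np.load("p8.npz");T,R=d["T"],d["R"]
h=ray("wrist",crop((272,273),3.5,(200,130)),77,T,R);print(h)
t=tip(T,R); print((R.T@(np.array([563.6,22.3,88])-t)/20).round(3))
E
```

```text
[563.39874564  23.20576058  77.        ]
tip [569.4  23.  131.6] tilt [-4.42  2.45] need units [-0.307 -0.04   0.022]
[-0.154  0.087  2.192]
```

```bash
python3 -m pendant '[[[-0.03,0.02,0.4,0],[-0.03,0.02,0.4,0],[-0.03,0.02,0.4,0],[-0.03,0.02,0.4,0],[-0.03,0.01,0.4,0],[0,0,0.15,0],[0,0,0,0],[0,0,0,0],[0,0,0,0],[0,0,0,0]]]'
python3 - <<'E'
from h import *
plan([563.5,21.5,200],16.8)
s,T,R=pose(); np.savez("p9.npz",T=T,R=R); t=tip(T,R,(563.5,22.7))
im=snapshot("wrist")[:,:,::-1]
print("tip px",(proj("wrist",t,T,R)-[200,130])*3.5,"hole px",(proj("wrist",[563.5,22.7,77],T,R)-[200,130])*3.5)
cv2.imwrite("pics/w9c.png",cv2.resize(im[130:300,200:360],None,fx=3.5,fy=3.5,interpolation=cv2.INTER_CUBIC))
cv2.imwrite("pics/sc9.png",cv2.resize(snapshot("scene")[150:250,240:320,::-1],None,fx=6,fy=6,interpolation=cv2.INTER_CUBIC))
E
```

```text
time: 18.4
tool_pos: [565.9, 19.6, 161.9]
tcp_rot: [-176.3, 3.9, 16.4]
ft_force: [0.4, 0.2, -1.7]
finger_gap: 11.0
t 18.4 T [565.9  19.6 161.9] yaw [-176.3     3.86   16.43] gap 11.0 F [ 0.4  0.2 -1.7]
shift units now: [-0.216 -0.246 -1.884]
turn units: -0.081  shift units after turn: [-0.087 -0.124 -1.906]
tip [559.9  20.6  81.1] tilt [-4.74  2.46] need units [ 0.201 -0.05  -0.01 ]
tip px [281.22282988 334.2413418 ] hole px [303.23320013 324.8012155 ]
```

View pics/w9c.png

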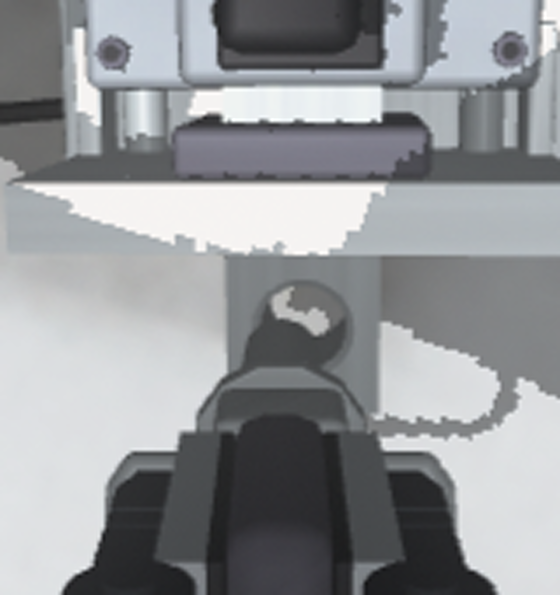

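View pics/sc9.png

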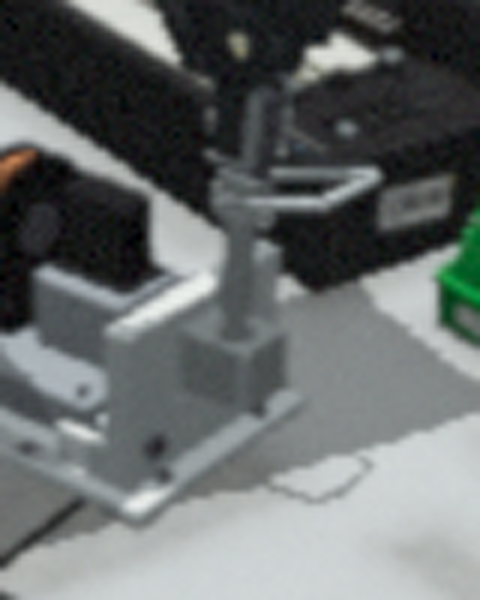

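```bash
python3 - <<'E'
from h import *
d=np.load("p9.npz");T,R=d["T"],d["R"]
for y in (0,2.6,5):
  print(y,[((proj("wrist",T+R@np.array(p),T,R)-[200,130])*3.5).round(0) for p in ([0,y-3.5,81],[0,y-7,71],[-3.5,y,81],[3.5,y,81],[-7,y,71],[7,y,71])])
print(ray("wrist",crop((308,325),3.5,(200,130)),77,T,R), R.T@[0,0,-1])
E
```

```text
0 [array([281., 304.]), array([281., 300.]), array([263., 321.]), array([300., 321.]), array([243., 337.]), array([320., 337.])]
2.6 [array([281., 317.]), array([281., 314.]), array([263., 334.]), array([299., 334.]), array([243., 350.]), array([319., 350.])]
5 [array([281., 329.]), array([281., 326.]), array([263., 346.]), array([299., 346.]), array([243., 363.]), array([319., 363.])]
[564.09388865  23.10513272  77.        ] [0.0672592  0.06444206 0.99565226]
```

```bash
python3 -m pendant '[[[0.08,-0.02,0,0],[0.08,-0.02,0,0],[0.08,-0.02,0,0],[0,0,0,0],[0,0,0,0],[0,0,0,0],[0,0,0,0],[0,0,0,0],[0,0,0,0],[0,0,0,0]]]'
python3 - <<'E'
from h import *
s,T,R=pose(); np.savez("p10.npz",T=T,R=R); t=tip(T,R,(564.4,22.9))
im=snapshot("wrist")[:,:,::-1]
cv2.imwrite("pics/w10c.png",cv2.resize(im[130:300,200:360],None,fx=3.5,fy=3.5,interpolation=cv2.INTER_CUBIC))
E
```

```text
time: 19.33
tool_pos: [571.9, 22.5, 163.4]
tcp_rot: [-176.4, 3.7, 16.4]
ft_force: [-0.9, -0.7, -3.8]
finger_gap: 11.1
tip [566.2  23.5  82.5] tilt [-4.55  2.45] need units [-0.094  0.002  0.006]
```

View pics/w10c.png

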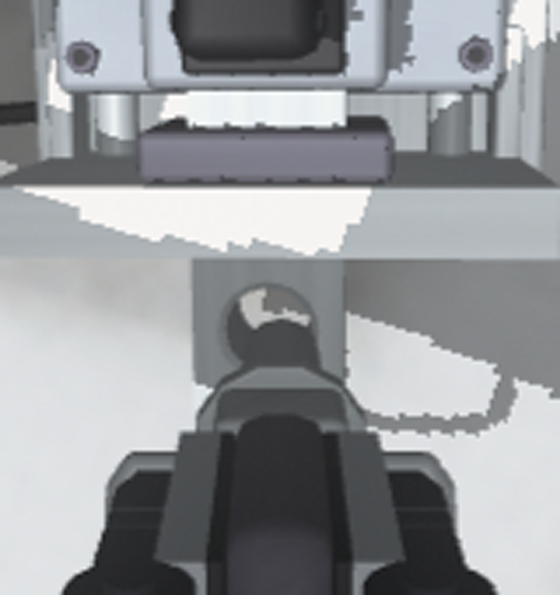

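```bash
python3 -m pendant '[[[-0.02,0.015,0.2,0],[-0.01,0.015,0.2,0],[0,0.015,0.2,0],[0,0.01,0.1,0],[0,0,0,0],[0,0,0,0],[0,0,0,0],[0,0,0,0],[0,0,0,0],[0,0,0,0]]]'
python3 - <<'E'
from h import *
s,T,R=pose(); t=tip(T,R,(564.4,22.9)); print(s["ft_force"].round(1))
im=snapshot("wrist")[:,:,::-1]
cv2.imwrite("pics/w11c.png",cv2.resize(im[130:300,200:360],None,fx=3.5,fy=3.5,interpolation=cv2.INTER_CUBIC))
cv2.imwrite("pics/sc11.png",cv2.resize(snapshot("scene")[150:250,240:320,::-1],None,fx=6,fy=6,interpolation=cv2.INTER_CUBIC))
E
```

```text
time: 20.22
tool_pos: [569.9, 21.8, 147.3]
tcp_rot: [-176.3, 3.7, 16.4]
ft_force: [0.5, 0.5, -2.6]
finger_gap: 10.7
tip [564.1  22.8  66.5] tilt [-4.61  2.46] need units [ 0.016 -0.002 -0.001]
[ 0.5  0.5 -2.6]
```

View pics/w11c.png

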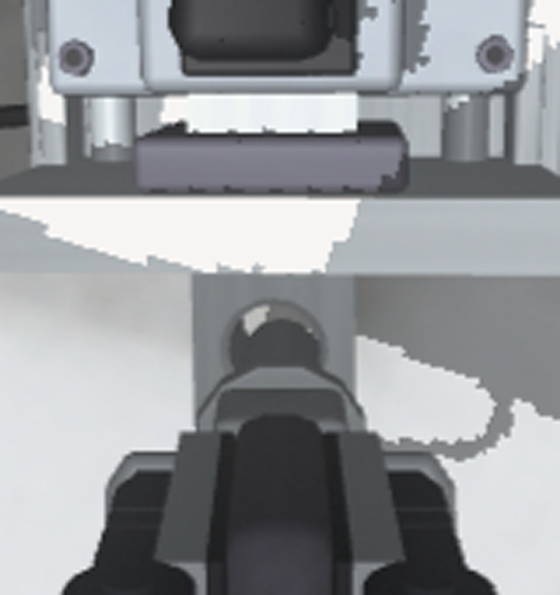

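View pics/sc11.png

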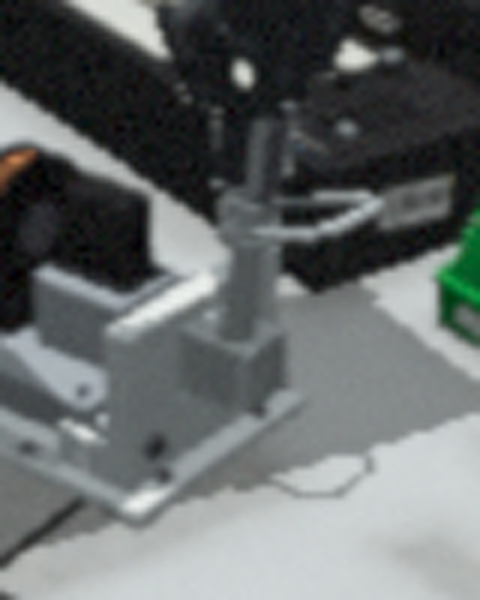

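```bash
python3 -m pendant '[[[0.005,0.01,0.25,0],[0.005,0.01,0.25,0],[0.005,0.01,0.25,0],[0.005,0.01,0.2,0],[0,0,0,0],[0,0,0,0],[0,0,0,0],[0,0,0,0],[0,0,0,0],[0,0,0,0]]]'
python3 - <<'E'
from h import *
s,T,R=pose(); t=tip(T,R,(564.4,22.9)); print(s["ft_force"].round(1),s["wrist_torque"].round(2))
E
```

```text
time: 21.15
tool_pos: [568.5, 22.0, 125.7]
tcp_rot: [-176.3, 3.8, 16.4]
ft_force: [0.2, -0.4, -2.2]
finger_gap: 11.0
tip [562.6  23.   44.9] tilt [-4.66  2.46] need units [ 0.084  0.029 -0.007]
[ 0.2 -0.4 -2.2] [-0.05 -0.1   0.01]
```

```bash
python3 -m pendant '[[[0.005,0.01,0.2,0],[0.005,0.01,0.2,0],[0.005,0.01,0.2,0],[0.005,0.01,0.15,0],[0,0,0.1,0],[0,0,0,0],[0,0,0,0],[0,0,0,0],[0,0,0,0],[0,0,0,0]]]'
python3 - <<'E'
from h import *
s,T,R=pose(); t=tip(T,R,(564.4,22.9)); print(s["ft_force"].round(1),s["wrist_torque"].round(2))
im=snapshot("wrist")[:,:,::-1]
cv2.imwrite("pics/sc12.png",cv2.resize(snapshot("scene")[150:250,240:320,::-1],None,fx=6,fy=6,interpolation=cv2.INTER_CUBIC))
E
```

```text
time: 21.98
tool_pos: [567.6, 22.1, 106.9]
tcp_rot: [-176.3, 3.8, 16.4]
ft_force: [-1.1, -0.4, -3.2]
finger_gap: 10.9
tip [561.8  23.1  26.1] tilt [-4.66  2.46] need units [ 0.123  0.045 -0.011]
[-1.1 -0.4 -3.2] [-0.01 -0.09  0.04]
```

View pics/sc12.png

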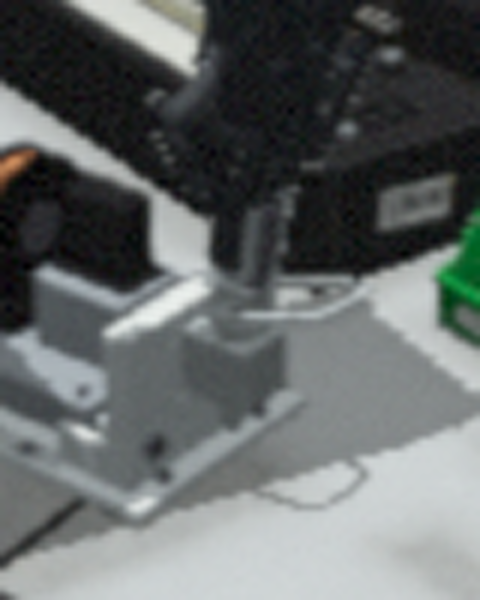

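```bash
python3 -m pendant '[[[0,0,0.1,0],[0,0,0.1,0],[0,0,0.1,0],[0,0,0.1,0],[0,0,0.1,0],[0,0,0.1,0],[0,0,0,0],[0,0,0,0],[0,0,0,0],[0,0,0,0]]]'
python3 - <<'E'
from h import *
s,T,R=pose(); t=tip(T,R,(564.4,22.9)); print(s["ft_force"].round(1),s["wrist_torque"].round(2))
E
```

```text
time: 22.92
tool_pos: [567.6, 22.4, 104.6]
tcp_rot: [-176.4, 3.6, 16.5]
ft_force: [0.4, 1.0, -2.5]
finger_gap: 11.0
tip [561.9  23.3  23.8] tilt [-4.5   2.41] need units [ 0.113  0.054 -0.011]
[ 0.4  1.  -2.5] [-0.    0.06 -0.03]
```

```bash
python3 -m pendant '[[[0,0,0,0],[0,0,0,0],[0,0,0,0],[0,0,0,0],[0,0,-0.4,0],[0,0,-0.6,0],[0,0,-0.6,0],[0,0,-0.6,0],[0,0,-0.4,0],[0,0,0,0]]]' 1
python3 - <<'E'
from h import *
s,T,R=pose();plan([570,0,200]);np.savez("p13.npz",T=T,R=R)
im=snapshot("wrist")[:,:,::-1]
cv2.imwrite("pics/wrist13.png",im)
cv2.imwrite("pics/sc13.png",cv2.resize(snapshot("scene")[150:250,240:320,::-1],None,fx=6,fy=6,interpolation=cv2.INTER_CUBIC))
E
```

```text
time: 23.75
tool_pos: [574.1, 19.8, 164.2]
tcp_rot: [-176.5, 3.4, 16.5]
ft_force: [0.2, 0.4, 0.5]
finger_gap: 85.5
t 23.75 T [574.1  19.8 164.2] yaw [-176.52    3.37   16.46] gap 85.5 F [0.2 0.4 0.5]
shift units now: [-0.581  0.781 -1.811]
```

View pics/wrist13.png

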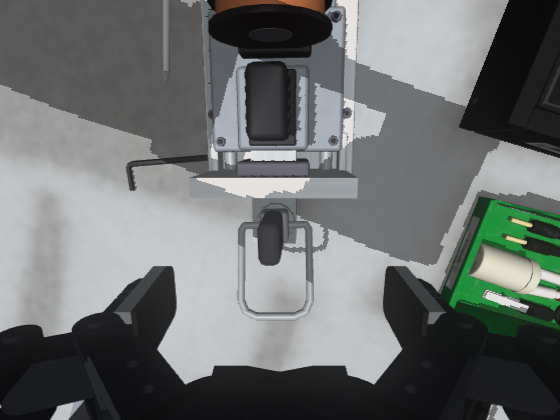

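View pics/sc13.png

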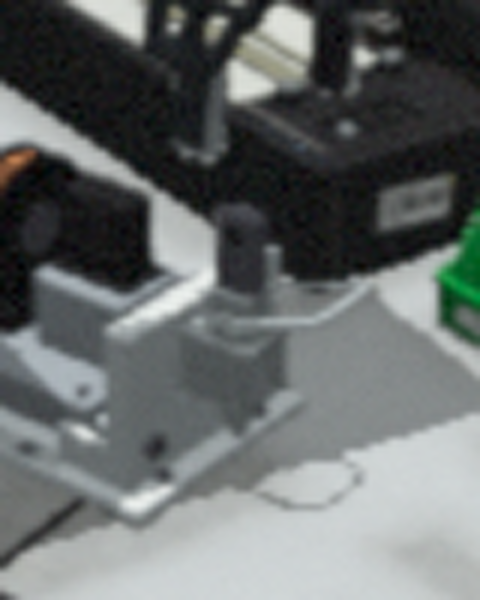

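```bash
python3 - <<'E'
from h import *
d=np.load("p13.npz");T,R=d["T"],d["R"]
e=ray("wrist",(275,316),109,T,R); c=ray("wrist",(270,251),137,T,R); f=np.array([.288,-.957,0])
print("end",e,"paddle",c, np.degrees(np.arctan2(*(e-c)[[1,0]])))
print("cross", np.degrees(np.arctan2(*(ray("wrist",(300,317),109,T,R)-ray("wrist",(250,316),109,T,R))[[1,0]])))
g=e+f*5; g[2]=150; plan(g,16.8)
im=cv2.imread("pics/wrist13.png"); cv2.imwrite("pics/w13c.png",cv2.resize(im[165:335,200:350],None,fx=3.5,fy=3.5,interpolation=cv2.INTER_CUBIC))
E
```

```text
end [581.91620533 -30.18972652 109.        ] paddle [566.78802344  19.30612903 137.        ] -73.00446729946326
cross 17.03150450942818
t 23.85 T [573.3  19.9 162.3] yaw [-176.48    3.47   16.46] gap 85.1 F [-0.5  0.3 -0.2]
shift units now: [-0.259  2.805  0.458]
turn units: -0.074  shift units after turn: [-0.313  2.77   0.613]
```

View pics/w13c.png

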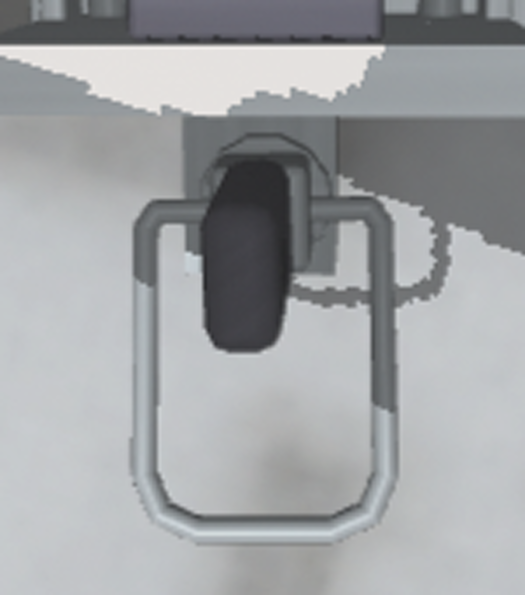

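```bash
python3 -m pendant '[[[-0.03,0.4,-0.02,-0.02],[-0.03,0.4,-0.02,-0.02],[-0.03,0.4,0,-0.02],[-0.03,0.4,0,0],[-0.03,0.4,0,0],[-0.03,0.4,0,0],[-0.03,0.2,0,0],[0,0,0,0],[0,0,0,0],[0,0,0,0]]]' -1 60
python3 - <<'E'
from h import *
plan([583.4,-35,130],16.8)
s,T,R=pose();im=snapshot("wrist")[:,:,::-1]
cv2.imwrite("pics/wrist14.png",im); print(proj("wrist",[581.9,-30.2,109],T,R))
cv2.imwrite("pics/sc14.png",cv2.resize(snapshot("scene")[130:250,230:330,::-1],None,fx=5,fy=5,interpolation=cv2.INTER_CUBIC))
E
```

```text
time: 24.68
tool_pos: [582.7, -38.3, 155.3]
tcp_rot: [-176.3, 3.8, 16.6]
ft_force: [-0.3, -0.1, -0.0]
finger_gap: 0.3
t 24.68 T [582.7 -38.3 155.3] yaw [-176.31    3.83   16.65] gap 0.3 F [-0.3 -0.1 -0. ]
shift units now: [ 0.166 -0.068  1.265]
turn units: -0.033  shift units after turn: [ 0.082 -0.149  1.267]
[288.68666446 230.51664585]
```

View pics/wrist14.png

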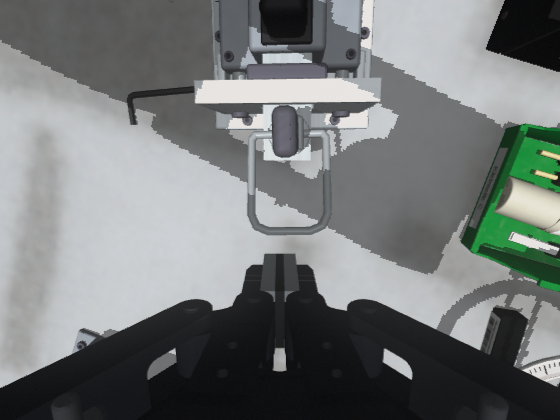

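View pics/sc14.png

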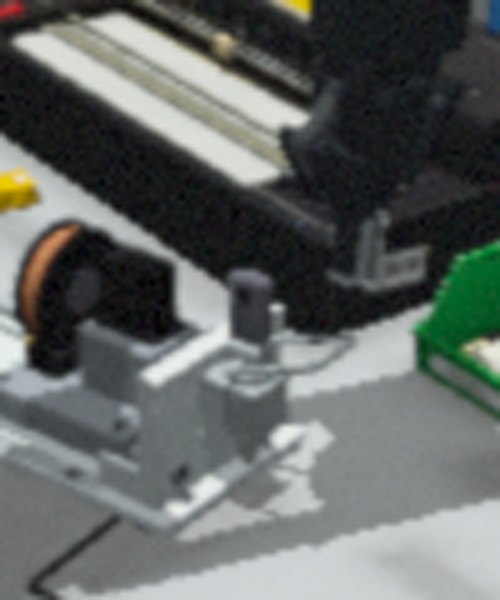

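```bash
python3 -m pendant '[[[0.05,0,0.4,0],[0.05,0,0.4,0],[0.05,0,0.4,0],[0.05,0,0.3,0],[0.03,0,0.2,0],[0,0,0,0],[0,0,0,0],[0,0,0,0],[0,0,0,0],[0,0,0,0]]]'
python3 - <<'E'
from h import *
plan([583.4,-35,70],16.8)
s,T,R=pose();im=snapshot("wrist")[:,:,::-1]
cv2.imwrite("pics/wrist15.png",im[100:320,180:400]); print(proj("wrist",[581.9,-30.2,109],T,R)-[180,100])
E
```

```text
time: 25.62
tool_pos: [583.6, -32.9, 116.5]
tcp_rot: [-176.3, 3.9, 16.8]
ft_force: [0.7, -0.0, 0.4]
finger_gap: -0.0
t 25.62 T [583.6 -32.9 116.5] yaw [-176.25    3.91   16.82] gap -0.0 F [ 0.7 -0.   0.4]
shift units now: [0.118 0.246 2.31 ]
turn units: 0.005  shift units after turn: [-0.041  0.095  2.324]
[ 99.99868575 161.28604074]
```

View pics/wrist15.png

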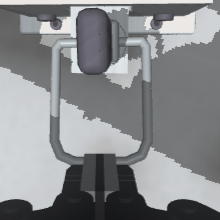

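```bash
python3 -m pendant '[[[0.01,0.03,0.2,0],[0.01,0.03,0.2,0],[0.01,0.02,0.2,0],[0.01,0.02,0.2,0],[0.01,0.02,0.2,0],[0.01,0.02,0.2,0],[0.01,0.02,0.2,0],[0.01,0.02,0.2,0],[0,0,0,0],[0,0,0,0]]]'
python3 - <<'E'
from h import *
plan([583.4,-35,70],16.8)
cv2.imwrite("pics/sc16.png",cv2.resize(snapshot("scene")[130:250,230:330,::-1],None,fx=5,fy=5,interpolation=cv2.INTER_CUBIC))
E
```

```text
time: 26.5
tool_pos: [584.8, -35.6, 82.2]
tcp_rot: [-176.4, 3.7, 16.8]
ft_force: [-0.3, -0.9, -0.2]
finger_gap: 0.1
t 26.5 T [584.8 -35.6  82.2] yaw [-176.36    3.75   16.78] gap 0.1 F [-0.3 -0.9 -0.2]
shift units now: [-0.017 -0.011  0.614]
turn units: -0.004  shift units after turn: [-0.057 -0.05   0.609]
```

View pics/sc16.png

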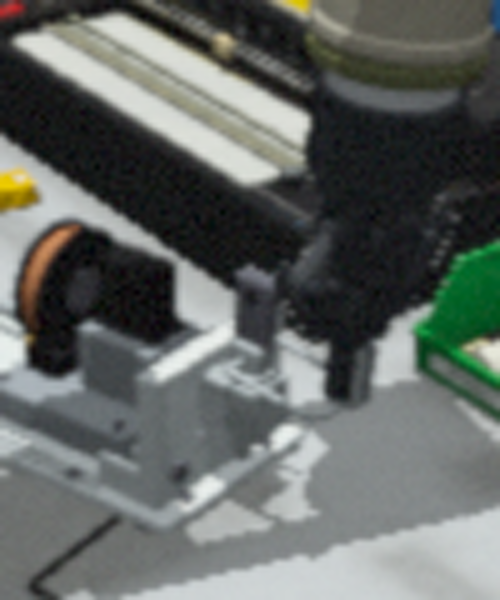

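```bash
python3 -m pendant '[[[0.01,0.015,0.15,0],[0.01,0.015,0.15,0],[0.01,0.015,0.15,0],[0.01,0.015,0.15,0],[0.01,0.01,0.1,0],[0,0,0.05,0],[0,0,0,0],[0,0,0,0],[0,0,0,0],[0,0,0,0]]]'
python3 - <<'E'
from h import *
plan([583.4,-35,70],16.8)
cv2.imwrite("pics/sc17.png",cv2.resize(snapshot("scene")[130:250,230:330,::-1],None,fx=5,fy=5,interpolation=cv2.INTER_CUBIC))
E
```

```text
time: 27.38
tool_pos: [584.4, -35.5, 65.2]
tcp_rot: [-176.3, 3.8, 16.8]
ft_force: [0.1, 0.5, 0.4]
finger_gap: -0.2
t 27.38 T [584.4 -35.5  65.2] yaw [-176.31    3.8    16.81] gap -0.2 F [0.1 0.5 0.4]
shift units now: [-0.059 -0.054 -0.236]
turn units: 0.001  shift units after turn: [-0.043 -0.039 -0.242]
```

View pics/sc17.png

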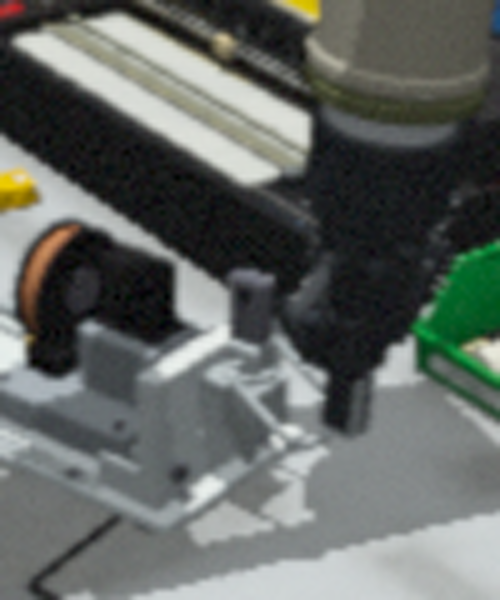

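```bash
python3 -m pendant '[[[0,0,0,0],[0,0,0,0],[0,0,0,0],[0,0,0,0],[0,0,0,0],[0,0.3,-0.1,0],[0,0.3,-0.3,0],[0,0.3,-0.3,0],[0,0,0,0],[0,0,0,0]]]'
python3 - <<'E'
from h import *
plan([583.4,-35,70],16.8)
im=snapshot("wrist")[:,:,::-1]
cv2.imwrite("pics/wrist18.png",im[:320,120:440])
cv2.imwrite("pics/sc18.png",cv2.resize(snapshot("scene")[130:250,230:330,::-1],None,fx=5,fy=5,interpolation=cv2.INTER_CUBIC))
E
```

```text
time: 28.27
tool_pos: [591.9, -55.9, 80.2]
tcp_rot: [-176.4, 3.7, 16.8]
ft_force: [0.4, 0.1, 0.1]
finger_gap: 0.1
t 28.27 T [591.9 -55.9  80.2] yaw [-176.36    3.74   16.79] gap 0.1 F [0.4 0.1 0.1]
shift units now: [-0.073 -1.087  0.584]
turn units: -0.002  shift units after turn: [-0.107 -1.122  0.508]
```

View pics/sc18.png

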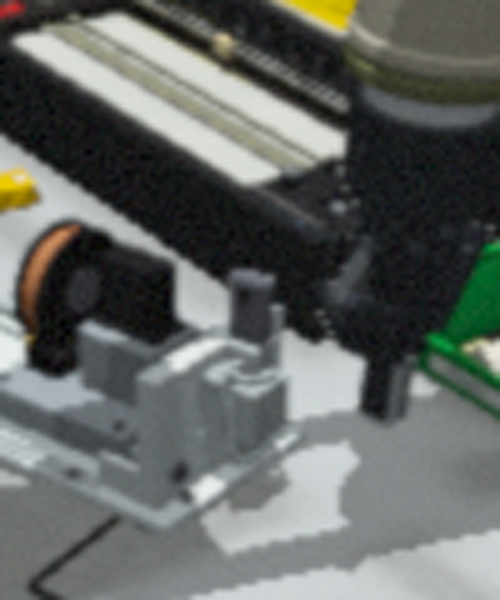

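View pics/wrist18.png

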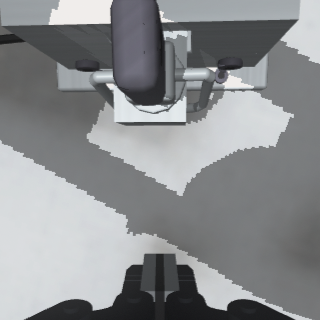

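```bash
python3 -m pendant '[[[0,0.5,-0.5,0],[0,0.5,-0.6,0],[0,0.5,-0.6,0],[0,0.5,-0.6,0],[0,0.5,-0.6,0],[0,0.5,-0.6,0],[0,0.5,-0.6,0],[0,0.4,-0.6,0],[0,0,0,0],[0,0,0,0]]]'
python3 - <<'E'
from h import *
plan([583.4,-35,70],16.8)
im=snapshot("wrist")[:,:,::-1]
cv2.imwrite("pics/wrist19.png",im)
cv2.imwrite("pics/sc19.png",cv2.resize(snapshot("scene")[180:250,240:320,::-1],None,fx=7,fy=7,interpolation=cv2.INTER_CUBIC))
im=snapshot("top")[:,:,::-1]
cv2.imwrite("pics/top19.png",cv2.resize(im[165:275,130:280],None,fx=5,fy=5,interpolation=cv2.INTER_CUBIC))
cv2.imwrite("pics/top19b.png",im)
E
```

```text
time: 29.2
tool_pos: [624.8, -145.0, 180.8]
tcp_rot: [-176.6, 3.6, 16.8]
ft_force: [-0.2, 0.5, 0.1]
finger_gap: -0.3
t 29.2 T [ 624.8 -145.   180.8] yaw [-176.56    3.62   16.76] gap -0.3 F [-0.2  0.5  0.1]
shift units now: [-0.045 -5.518  5.897]
turn units: -0.008  shift units after turn: [-0.391 -5.862  5.542]
```

View pics/sc19.png

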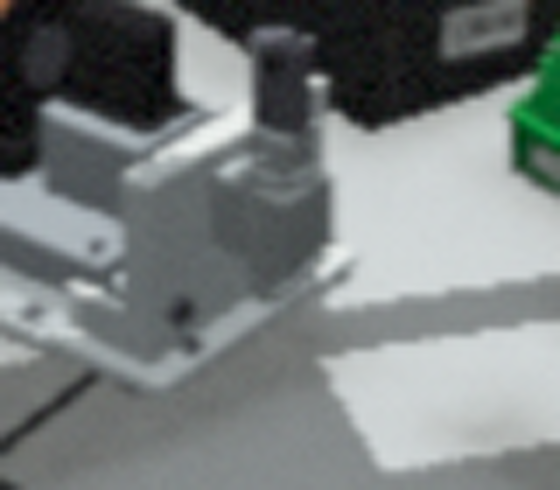

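View pics/wrist19.png

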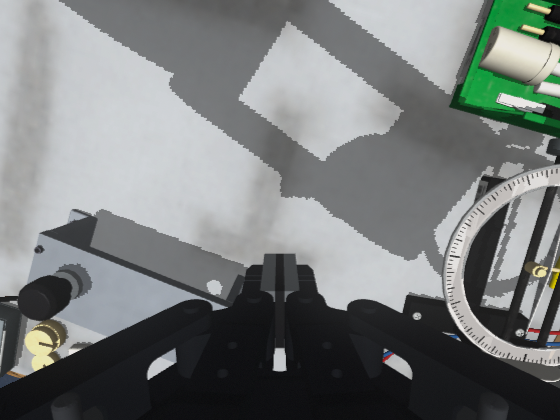

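View pics/top19.png

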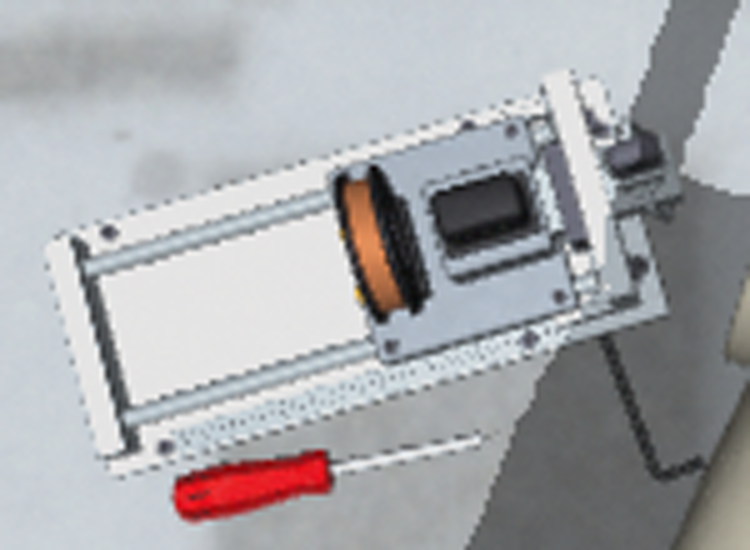

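View pics/top19b.png

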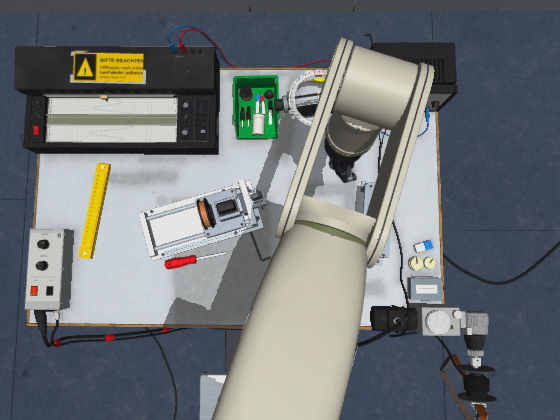

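```bash
python3 - <<'E'
from h import *
im=cv2.imread("pics/wrist18.png"); cv2.imwrite("pics/w18c.png",cv2.resize(im[:140,50:270],None,fx=3.5,fy=3.5,interpolation=cv2.INTER_CUBIC))
T=np.array([591.9,-55.9,80.2]);R=Ro.from_euler("xyz",[-176.36,3.74,16.79],degrees=True).as_matrix()
h=np.array([564.2,22.7,0]);f=np.array([.288,-.957,0]);l=np.array([.957,.288,0])
for ang in (1.2,1.5,1.8):
  for s in (-20,0,20):
    a=.35-ang; p=h+f*58*np.cos(a)+l*s+[0,0,89+58*np.sin(a)]; print(ang,s,((proj("wrist",p,T,R)-[170,0])*3.5).round(0))
E
```

```text
1.2 -20 [243. 582.]
1.2 0 [377. 583.]
1.2 20 [512. 583.]
1.5 -20 [251. 483.]
1.5 0 [381. 483.]
1.5 20 [512. 483.]
1.8 -20 [254. 373.]
1.8 0 [383. 372.]
1.8 20 [513. 371.]
```

View pics/w18c.png

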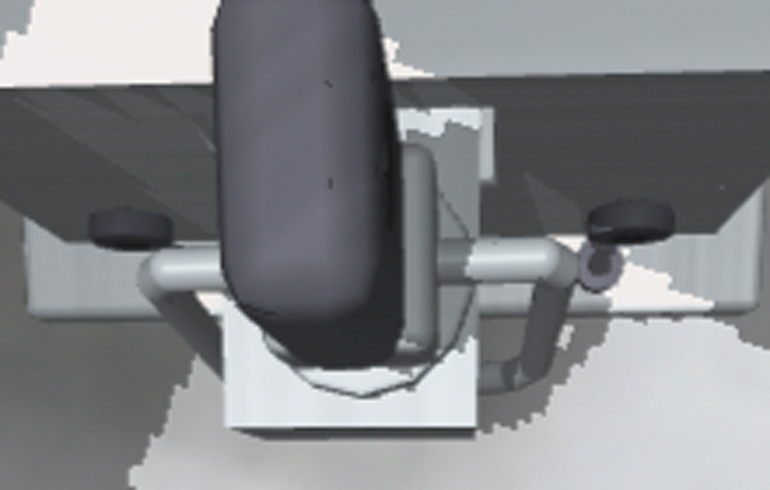

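```bash
python3 -c "
from bench import *
print(hand_in())"
```

```text
the job is handed in; nothing more can be done
None
```

The sledge is parked and locked, and I handed the job in at about 29.4 s with the arm standing clear and touching nothing.

- **Sledge:** I gripped it by the black grip and slid it about 109 mm until it hit the end stop, where the wrist force rose to roughly 20 N. The last top picture shows the collar still against the bracket, with the drawbar end beyond it.
- **Pin:** I took the pin with the wire loop from the rack and lowered it through the cross hole. The flange sits on the bar in the close picture. Before I swung it, the loop pointed at -73.0°, against about -73.2° for the bar. The plain pin is still standing in the rack.
- **Loop:** I pressed its cross wire down with the shut fingers until it snapped over. In the wrist picture the loop's corner is where 1.80 rad (shut) predicts it, under the bar.

**Things that disagreed:**
- The tool had tilted by 4–5° by the end, from drift during moves and from pushing against the end stop. I allowed for this when inserting the pin; no large force showed at the wrist, and the pin settled flat when released.
- One early wrist-camera reading put the hole about 4 mm from the top camera's reading. Closer readings agreed to within about 1–2 mm, and I used those.

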